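# Ratchet a board carrier home for its power test

### The job

Load the board with the white top for its power test: set it flat between the locating pins of the carrier on the track, let go, then push the carrier along the track until the brass pawl has clicked in behind its last ratchet tooth and holds it against the sprung contacts. Then shut the clear guard, and only with the guard shut throw the red-tipped switch fully over, away from the robot's side. Leave the green boards where they lie.

Things in the scene. Friction and masses are not known exactly. Their poses are not given: they have to be found in the camera images.
- track: Aluminium ratchet track on rubber feet, fixed, 290 mm long, 144 wide, 23.5 high. Origin on the bench (z = 0); +y runs along it from the open loading end (y = -131 mm) to the grey end housing (y = 126 to 156, 66 high); -x is the side of pawl and switch box, towards the robot. Its rails hold the carrier down with 1.5 mm play. Clear cheeks at x = +-60, y = 24 to 126, 62 high.
- carrier: Dark carrier, 104 x 130 mm, 0.22 to 0.37 kg, captive in the track: slides along y only. Origin: centre of its underside, 14 mm above the bench; axes as the track's. Starts at track y = -55 to -35 mm, is home at +48; push it to +53 or so for the last click, and it springs back to +48 (the tooth before holds it at only +22). Deck 18 mm above its underside. 3 ratchet teeth on its -x side. It takes up to about 10 N.
- nest (a point): Centre of the board's place on the carrier's deck, at deck height (carrier x = 0, y = +18, z = 18 mm). Round it 8 steel pins, 6 mm thick, 20 mm high, tapered tips: two along each edge of the board, 24 mm (x edges 25 mm) either side of the edge's middle, leaving 1.8 mm play on each side of the 66 (x) x 70 (y) mm board.
- handle (a point): Top centre of the carrier's push handle: an aluminium upright 44 mm wide (x), 8 mm thick (y), 30 mm tall above the deck (top 62 mm above the bench), at carrier y = -65 to -57 mm, flush with the carrier's loading end. The track is free behind it, so it can be pushed from behind.
- pawl (a joint): Brass ratchet pawl with a red knob, beside the -x rail; pivot at track (-66, -55) mm, nose at (-45, -10), 24 to 32 mm above the bench. 0 = sprung fully in, blocking the carrier's return; about 0.15 rad while a tooth passes, then it snaps back to 0.
- contacts (a joint): Spring-loaded black contact bar in front of the end housing; 0 = out, grows (m) as the carrier presses it. The carrier meets it at track y = +42 mm; it pushes back with 1.5 to 5 N and stops hard at carrier y = +58 mm.
- cover (a joint): Clear guard, black frame and yellow finger tab on its free edge, hinged at the end housing. 0 = shut (level), grows as it opens upwards; starts at 0.8 to 1.1 rad. A friction hinge holds it at any angle; about 2 N at the free edge moves it. Shut, its free edge lies at track y = 23 mm (tab to 15 mm).
- cover_hinge (a point): Middle of the guard's hinge axis (the axis runs along track x), at track (0, 131, 65.5) mm; axes as the track's.
- cover_edge (a point): Middle of the upper face of the guard's black free-edge bar (122 mm wide, 14 mm deep), 101 mm from the hinge axis. When the guard is shut it is at track (0, 30, 69) mm. Press here from above to shut the guard.
- switch (a joint): Toggle switch, red-tipped bat lever on the grey switch box (top 48 mm high) at the track's -x side. 0 = off, leaning towards -x of the track (0.45 rad from upright); 0.9 = on, leaning as far towards +x. Pivot at track (-105, 75, 52) mm. It stays where it is left; about 1 N at the tip moves it.
- switch_tip (a point): End of the switch lever, 34 mm from its pivot; the red tip is about 12 mm thick.
- white_board: Circuit board with a white top, 55 g, lying parts down. Its plate is 66 mm (x) x 70 mm (y), upper face 15 mm above the underside, 2 mm thick; components reach down to the underside. Origin at the underside, 3.8 mm in -x from the middle of the plate. Hold it by the two x edges (66 mm apart).
- white_board_mid (a point): Middle of the white board's plate, 14 mm above its underside; axes as the board's.
- green_board_1: Circuit board of the same size with a bare green top, a bystander.
- green_board_2: Another green board, a bystander.
- magnifier_lamp: Bench magnifier lamp, fixed, an obstacle between the boards and the track. Its round head, 190 mm across, hangs level 180 to 240 mm above the bench, centred about 7 mm in -x and 134 mm in +y from this origin in world axes; its arm reaches up to 350 mm. Carry things above or in front of it.

How it is judged:
On the way, in this order (a step that is already met when the one before it is completed fails the run):
1. the white board lies flat between the carrier's pins, let go (x of white_board_mid in the frame of carrier between -0.004 and 0.004 m and y of white_board_mid in the frame of carrier between 0.014 and 0.022 m and z of white_board_mid in the frame of carrier below 0.0355 m and angle between white_board's own z axis and vertical below 0.06 rad and angle between the x axis of white_board and the x axis of carrier, either way round below 0.08 rad and contact force between the fingers and white_board below 0.1 N), for 0.2 s.
2. a ratchet tooth of the carrier presses the pawl aside (value of joint pawl above 0.08 rad and contact force between pawl and carrier above 0.1 N).
3. the pawl has snapped in behind the last tooth and holds the carrier home, let go (y of carrier in the frame of track between 0.045 and 0.056 m and value of joint pawl below 0.04 rad and contact force between the fingers and carrier below 0.1 N), for 0.3 s.
4. the guard is shut (value of joint cover below 0.06 rad), for 0.2 s.
5. the switch is thrown over (value of joint switch above 0.75 rad), for 0.1 s.
At the end, for the whole second after the job is handed in: The white board lies at rest in the carrier's pins (within 4 mm of centre, square within 0.08 rad, flat); the carrier is held home by the pawl (45 to 56 mm along the track, pawl within 0.04 rad of fully in); the guard is shut (under 0.06 rad) and the switch is over (above 0.75 rad) (x of white_board_mid in the frame of carrier between -0.004 and 0.004 m and y of white_board_mid in the frame of carrier between 0.014 and 0.022 m and z of white_board_mid in the frame of carrier below 0.0355 m and angle between white_board's own z axis and vertical below 0.06 rad and angle between the x axis of white_board and the x axis of carrier, either way round below 0.08 rad and y of carrier in the frame of track between 0.045 and 0.056 m and value of joint pawl below 0.04 rad and value of joint cover below 0.06 rad and value of joint switch above 0.75 rad and linear speed of each of carrier, white_board below 0.02 m/s); the robot touches nothing.
It fails at once if the switch is thrown while the guard is open (value of joint switch above 0.45 rad and value of joint cover above 0.12 rad).
It fails at once if a green board is shifted by more than 30 mm (distance of any of green_board_1, green_board_2 from where it was at the start of the episode above 0.03 m).
It also fails if it takes over 69 s, if anything falls off the work surface, if the arm or the gripper's body presses on something with over 40 N, if the wrist force passes 120 N, or if a joint passes its speed limit or range.

### The arm

A 7-joint arm with a two-finger parallel gripper is mounted at the origin on a cart in front of the work surface, level with it; the furniture and walls round the work are solid. World frame = base frame: x ahead of the robot, y to its left, z up, the work surface at z = 0. Lengths are in m, angles in rad, forces in N, time in s.
With the tool pointing down it reaches from about 0.4 to 0.85 m from the base axis. Payload 10.4 kg.
Tool frame: the origin (TCP) lies on the centre line of the jaws, within the pads' length; the fingertips stand r.tip_extent ahead of it and the grasp point (between the pads) lies 8 mm behind it (r.tip_extent is the distance from the TCP to the fingertips, in m); z points along the fingers, y is the direction in which the jaws open and shut (so a half turn about z gives the same grasp; the last joint's range is limited). The gripper opens to 87 mm and grips with 3 to 60 N. Pads are 19 mm wide; open, the fingers measure 117 mm over their backs; the gripper's body (75 mm by 190 mm) begins 51 mm behind the grasp point.
Start: joints at [1.278, 0.332, -0.065, 1.46, 0.022, 1.35, -0.088], TCP at [0.167, -0.602, 0.234] pointing down, gripper open.
Joint ranges: [-2.6, 2.6], [-0.5, 2.12], [-1.47, 1.34], [0.16, 2.42], [-1.27, 4.41], [0.06, 2.06], [-2.6, 2.6]. Speed limits (rad/s): [2.22, 2.22, 2.79, 2.79, 3.14, 3.14, 3.14].

### API

Orientations are given as a unit quaternion [x, y, z, w].
In Python, from bench import r gives the robot as it stands.
- The arm moves only by the shell command python3 -m jog 'ROWS' [FORCE]. ROWS is JSON, a list of rows, each a list of 7 numbers: the shift along the tool's x, y, z in cm, then the turn, a rotation vector about the tool's x, y, z in rad, then the opening, from -1 (shut) to 1 (fully open). In form: [[tx, ty, tz, wx, wy, wz, jaw], ...]. A call has 1 to 20 rows; each row shifts and turns the commanded pose from where the row before left it, along the tool's axes as they then stand; what a row does not reach is not made up. A row lasts 1/8 s, in which the tool goes at most 62.5 mm and 10.7 degrees, less where a joint would pass 70% of its speed; a pose out of reach is approached as far as the arm can. A call with a gripper value outside its range is refused whole. The fingers move at their own pace and stop on an object; FORCE is the grip in N (left out, the last holds). Time passes only in rows, so rows that do not move let the fingers close. It gives the time, the measured TCP pose, the force and the opening at its end, in the units of the state.
- r.read_state(): the state, without advancing time (a new reading comes with each control period).
- r.camera(name): name is "scene" or "side" or "wrist"; returns a dict with "frame" (480x640x3 uint8, red, green, blue), "fx", "fy", "cx", "cy" (pixels), "camera_from_world" (4x4, takes a point from world to camera coordinates). Camera axes: x right, y down, z forward; pixel columns grow to the right and rows downward; lengths in m; the calibration is good to about 2 mm. A picture is of the moment at which its call begins. There is no depth.
- r.close_job(): hands the job in, once; it reports no verdict.
Trained networks look in a picture, given as the dict that the camera call returned (one of the last four; its "shot" number tells which), for a name from the list of things; names that differ only in an ending like _2 or _b are one class to them, and where a whole thing is asked for, a point or a joint stands for the part that bears it (a point fixed in the world has none). Each returns a list of dicts, best first, with "score" (0 to 1); they miss things now and then, are a little off and sometimes report something else, mostly with a low value. They report only what shows in the picture. A call takes as long as a camera call.
- r.search_frame(picture, thing): "rect" ([left, top, right, bottom] in pixels, round what is visible of it).
The state is a dict: "time": time; "joint_positions": joint angles; "joint_vel": joint speeds; "joint_torque": joint torques, N m; "ee_pos": TCP position; "eef_rot": TCP orientation; "ft_force": force on the tool from outside, world axes, zero at the start; "torque": the same for the moment, N m; "width": finger opening in m.
Only numpy, scipy, OpenCV 4.12 (cv2) and the standard library are available. Lean on these libraries where they do the work, as an engineer would, in place of code of your own. Each camera call takes 0.05 s, during which the arm holds its last target.

## Working session

There is one attempt and no reset: what is moved stays moved. The work goes in short steps, Python scripts to look and compute and a shell command to move; the robot and the scene stay as the last step left them, time stands still between calls to the robot, and variables do not carry over. Pictures are saved under pics/ and viewed, and the job is handed in when it is done.

```bash
ls; mkdir -p pics
cat > h.py <<'E'
import numpy as np, cv2
from bench import r
def save(p,name): cv2.imwrite('pics/'+name+'.png',cv2.cvtColor(p['frame'],cv2.COLOR_RGB2BGR))
def ray(p,u,v):
    T=np.linalg.inv(p['camera_from_world']); d=T[:3,:3]@np.array([(u-p['cx'])/p['fx'],(v-p['cy'])/p['fy'],1.]); return T[:3,3],d
def onz(p,u,v,z):
    o,d=ray(p,u,v); return o+d*(z-o[2])/d[2]
def proj(p,X):
    c=p['camera_from_world']@np.append(X,1); return np.array([p['fx']*c[0]/c[2]+p['cx'],p['fy']*c[1]/c[2]+p['cy']])
E
python3 - <<'E'
from h import *
np.set_printoptions(precision=3,suppress=True)
s=r.read_state(); print(s, r.tip_extent)
for n in ['scene','side','wrist']:
    p=r.camera(n); save(p,n+'0'); T=np.linalg.inv(p['camera_from_world']); print(n,T[:3,3],T[:3,2],p['fx'])
    for t in ['white_board','carrier','track','cover','switch','switch_tip','pawl','handle','green_board_1','magnifier_lamp']:
        try: print(t,[(np.round(x['rect']),round(x['score'],2)) for x in r.search_frame(p,t)[:3]])
        except Exception as e: print(t,e)
E
```

```text
pics
{'time': 0.0, 'joint_positions': array([ 1.278,  0.333, -0.065,  1.461,  0.022,  1.35 , -0.088]), 'joint_vel': array([ 0.   , -0.   , -0.001, -0.   , -0.   , -0.   ,  0.002]), 'joint_torque': array([ -0.001, -62.327,   0.024, -38.99 ,  -0.061,   0.04 ,   0.   ]), 'ee_pos': array([ 0.166, -0.602,  0.233]), 'eef_rot': array([ 0.991,  0.134, -0.   , -0.001]), 'ft_force': array([-0.077, -0.342,  0.357]), 'torque': array([-0.028, -0.039, -0.105]), 'width': 0.08697796438293398} 0.011
scene [-0.345  0.64   0.904] [ 0.628 -0.477 -0.616] 609.6523972941645
white_board [(array([386., 240., 424., 265.]), 0.87)]
carrier [(array([220., 261., 296., 310.]), 0.59)]
track [(array([161., 248., 308., 363.]), 0.68)]
cover [(array([168., 246., 223., 322.]), 0.66), (array([222., 258., 293., 310.]), 0.49)]
switch [(array([232., 322., 235., 329.]), 0.63)]
switch_tip []
pawl [(array([256., 294., 279., 306.]), 0.44)]
handle [(array([221., 258., 294., 312.]), 0.64)]
green_board_1 [(array([439., 212., 479., 235.]), 0.89), (array([415., 224., 455., 248.]), 0.57), (array([167., 247., 221., 323.]), 0.44)]
magn
[... 206 characters left out ...]
75., 356., 378.]), 0.7), (array([296., 271., 328., 326.]), 0.45), (array([335., 322., 344., 330.]), 0.45)]
cover [(array([244., 273., 312., 342.]), 0.62)]
switch []
switch_tip [(array([331., 320., 347., 330.]), 0.65)]
pawl [(array([318., 296., 331., 314.]), 0.62)]
handle [(array([293., 271., 326., 323.]), 0.76), (array([317., 296., 332., 311.]), 0.41)]
green_board_1 [(array([361., 207., 393., 227.]), 0.65), (array([369., 192., 395., 210.]), 0.53)]
magnifier_lamp [(array([294., 269., 325., 325.]), 0.69)]
wrist [ 0.243 -0.582  0.385] [-0.277 -0.076 -0.958] 400.35239818580607
white_board []
carrier []
track []
cover []
switch []
switch_tip []
pawl []
handle []
green_board_1 []
magnifier_lamp []
```

Run:
```python
import cv2
a=cv2.imread('pics/scene0.png'); b=cv2.imread('pics/side0.png')
cv2.imwrite('pics/scene0c.png',cv2.resize(a[170:400,130:500],None,fx=2.16,fy=2.16,interpolation=cv2.INTER_CUBIC))
cv2.imwrite('pics/side0c.png',cv2.resize(b[130:400,200:500],None,fx=2.2,fy=2.2,interpolation=cv2.INTER_CUBIC))
```

```text
(no output)
```

View pics/scene0.png

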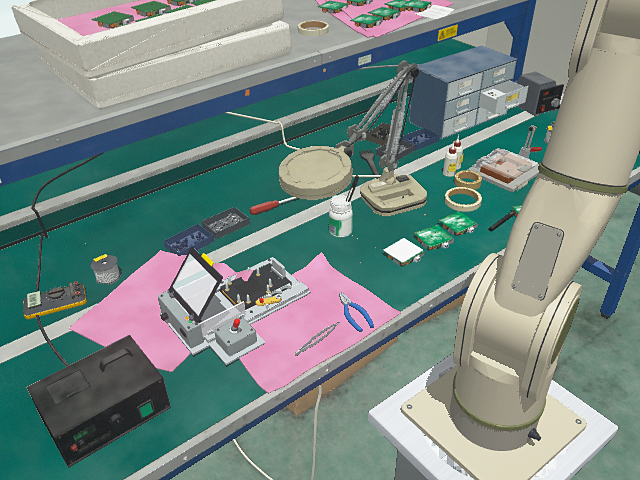

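View pics/side0.png

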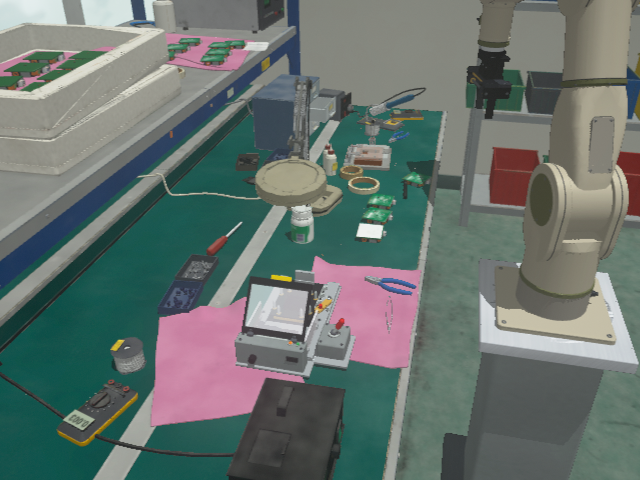

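```bash
ls pics
```

```text
scene0.png
scene0c.png
side0.png
side0c.png
wrist0.png
```

View pics/wrist0.png

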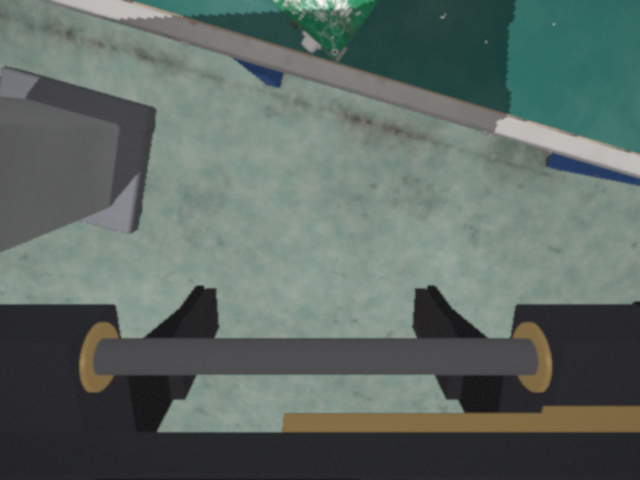

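View pics/scene0c.png

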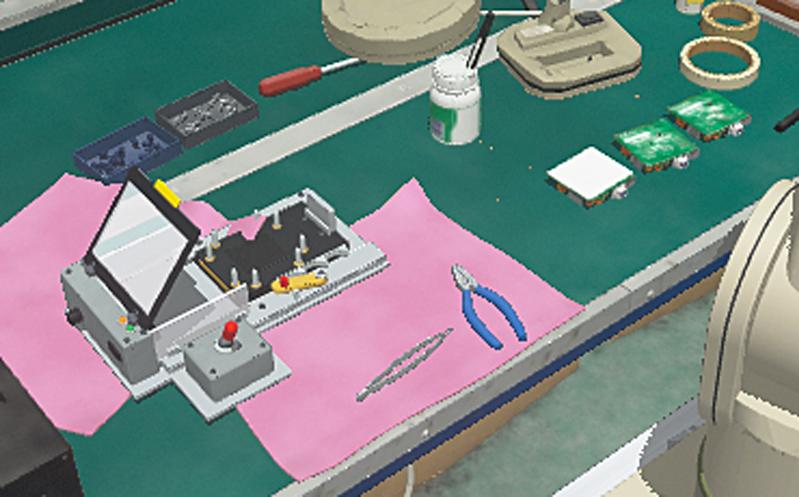

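View pics/side0c.png

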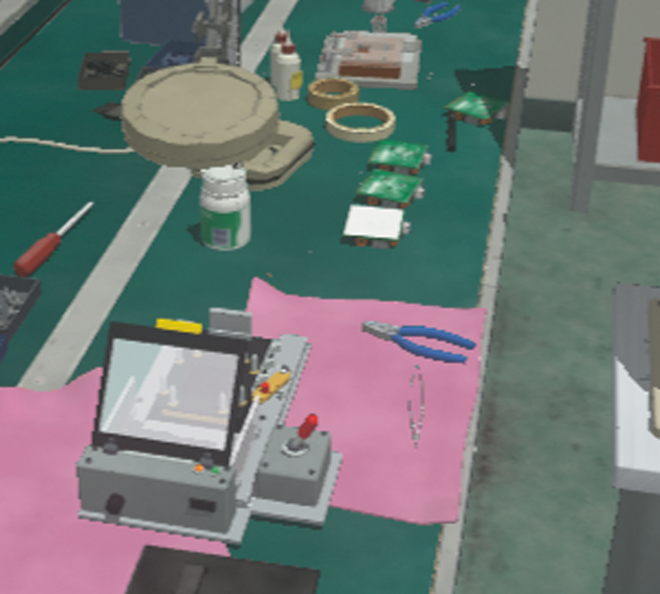

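Run:
```python
from h import *
np.set_printoptions(precision=4,suppress=True)
for n in ['scene','side']:
    p=r.camera(n); f=p['frame'].astype(int)
    for t,z in [('white_board',.015),('green_board_1',.015),('handle',.05)]:
        for x in r.search_frame(p,t)[:2]:
            l,tp,rr,b=x['rect']; print(n,t,x['score'],onz(p,(l+rr)/2,(tp+b)/2,z))
    l,tp,rr,b=[int(v) for v in r.search_frame(p,'white_board')[0]['rect']]
    m=np.zeros(f.shape[:2],np.uint8); m[tp-3:b+4,l-3:rr+4]=(f[tp-3:b+4,l-3:rr+4].min(2)>215)
    k,lab,st,c=cv2.connectedComponentsWithStats(m); i=1+np.argmax(st[1:,4])
    cn=cv2.findContours((lab==i).astype(np.uint8),0,2)[0][0]
    W=np.array([onz(p,*q[0],.015)[:2] for q in cn])
    print(n,st[i],cv2.minAreaRect((W*1000).astype(np.float32)))
```

```text
scene white_board 0.81 [ 0.4205 -0.1991  0.015 ]
scene white_board 0.48 [0.5172 0.2098 0.015 ]
scene green_board_1 0.93 [ 0.4235 -0.3026  0.015 ]
scene green_board_1 0.67 [ 0.4252 -0.3849  0.015 ]
scene handle 0.7 [0.5143 0.151  0.05  ]
scene handle 0.23 [0.4442 0.253  0.05  ]
scene [384 238  38  24 481] ((433.9110412597656, -204.36114501953125), (61.49498748779297, 70.26849365234375), 2.597219467163086)
side white_board 0.81 [ 0.4199 -0.1923  0.015 ]
side green_board_1 0.55 [ 0.4231 -0.2856  0.015 ]
side green_board_1 0.54 [ 0.4218 -0.3803  0.015 ]
side handle 0.86 [0.5017 0.1572 0.05  ]
side handle 0.61 [0.5044 0.2616 0.05  ]
side [357 224  26  14 294] ((430.9947204589844, -201.09432983398438), (59.74860382080078, 67.148193359375), 2.3247570991516113)
```

Run:
```python
import cv2
a=cv2.imread('pics/scene0.png'); b=cv2.imread('pics/side0.png')
cv2.imwrite('pics/scene0d.png',cv2.resize(a[235:375,150:330],None,fx=4.2,fy=4.2,interpolation=cv2.INTER_CUBIC))
cv2.imwrite('pics/side0d.png',cv2.resize(b[260:390,225:370],None,fx=4.5,fy=4.5,interpolation=cv2.INTER_CUBIC))
```

```text
(no output)
```

View pics/scene0d.png

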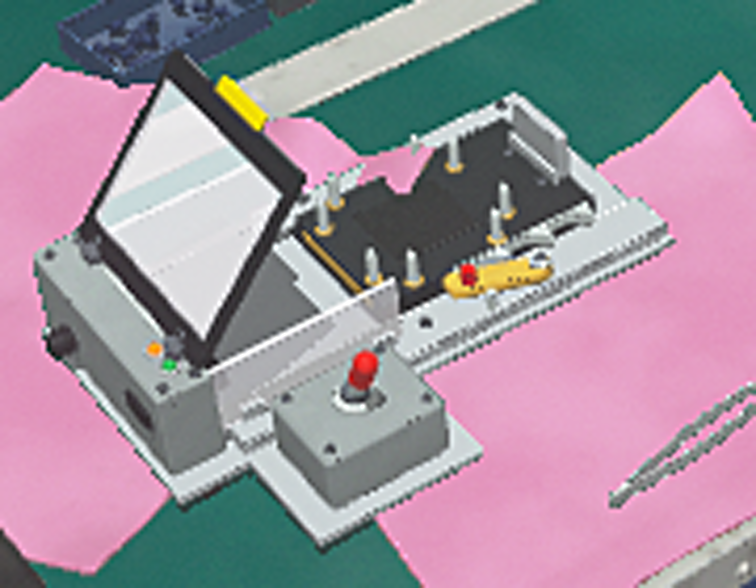

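View pics/side0d.png

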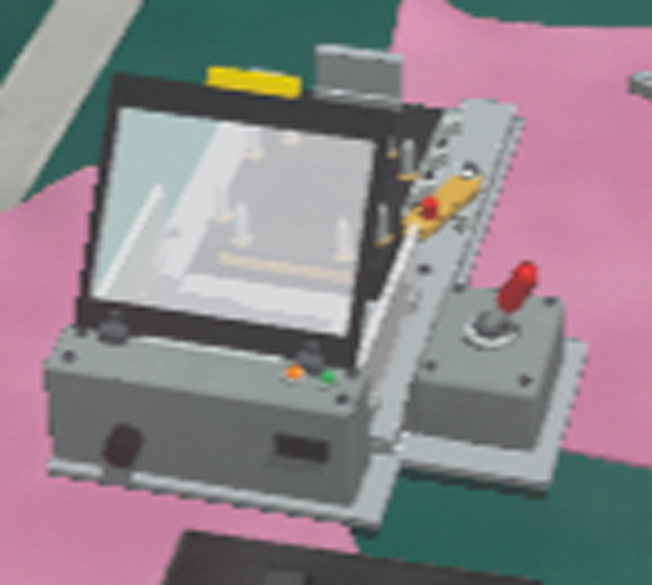

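Run:
```python
from h import *
np.set_printoptions(precision=3,suppress=True)
p=r.camera('scene')
print('lamp head top c',onz(p,316,170,.24),'left',onz(p,279,174,.22),'near',onz(p,330,197,.18),onz(p,355,180,.2))
print('lamp base',onz(p,368,195,.03),onz(p,428,195,.03),onz(p,395,215,.0),'lampTop',onz(p,408,65,.35))
print('jar',onz(p,341,235,0),'brush top',onz(p,357,176,.12))
q=r.camera('side')
print('lamp',onz(q,291,180,.24),onz(q,328,190,.2),'jar',onz(q,302,242,0),'arm top',onz(q,302,80,.35))
```

```text
lamp head top c [ 0.55  -0.041  0.24 ] left [0.615 0.011 0.22 ] near [ 0.521 -0.055  0.18 ] [ 0.515 -0.121  0.2  ]
lamp base [ 0.645 -0.282  0.03 ] [ 0.545 -0.403  0.03 ] [ 0.564 -0.304  0.   ] lampTop [ 0.647 -0.398  0.35 ]
jar [ 0.585 -0.141 -0.   ] brush top [ 0.624 -0.224  0.12 ]
lamp [0.578 0.008 0.24 ] [ 0.507 -0.042  0.2  ] jar [ 0.595 -0.13   0.   ] arm top [ 0.65  -0.368  0.35 ]
```

```bash
python3 -m jog '[[3.64,-3.15,0,0,0,0,1],[3.64,-3.15,0,0,0,0,1],[3.64,-3.15,0,0,0,0,1],[3.64,-3.15,0,0,0,0,1],[3.64,-3.15,0,0,0,0,1],[3.64,-3.15,0,0,0,0,1],[3.64,-3.15,0,0,0,0,1],[3.64,-3.15,0,0,0,0,1],[3.64,-3.15,0,0,0,0,1],[0,0,0,0,0,-0.15,1],[0,0,0,0,0,-0.15,1],[0,0,0,0,0,-0.15,1],[0,0,0,0,0,-0.15,1],[0,0,0,0,0,-0.15,1],[0,0,0,0,0,-0.15,1],[0,0,0,0,0,-0.15,1],[0,0,0,0,0,-0.15,1],[0,0,0,0,0,-0.1,1],[0,0,0,0,0,0,1]]'
python3 - <<'E'
from h import *
p=r.camera('wrist'); save(p,'w1')
for t in ['white_board','green_board_1']: print([(np.round(x['rect']),round(x['score'],2)) for x in r.search_frame(p,t)[:3]])
E
```

```text
time: 4.62
ee_pos: [0.4068, -0.2419, 0.2336]
eef_rot: [0.708, 0.706, -0.0, 0.0]
ft_force: [-0.3, -0.5, 0.1]
width: 0.087
[(array([300., 124., 380., 209.]), 0.84)]
[(array([304., 314., 371., 380.]), 0.7), (array([293., 226., 377., 302.]), 0.65)]
```

View pics/w1.png

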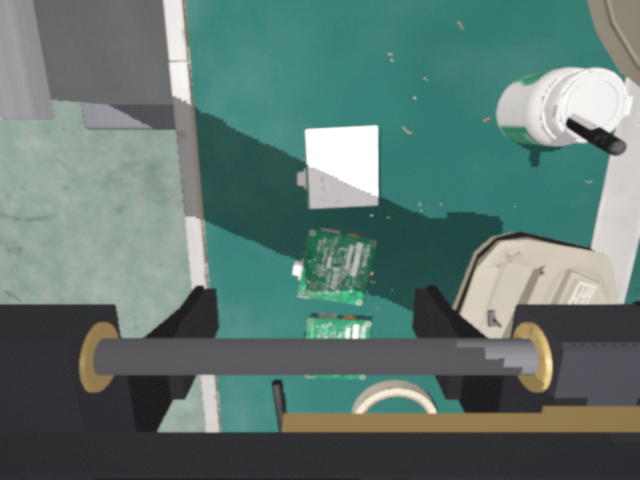

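```bash
cat >> h.py <<'E'
def white(p,rect,th=200):
    f=p['frame'].astype(int); l,tp,rr,b=[int(v) for v in rect]
    m=np.zeros(f.shape[:2],np.uint8); m[tp-4:b+5,l-4:rr+5]=(f[tp-4:b+5,l-4:rr+5].min(2)>th)
    m=cv2.morphologyEx(m,cv2.MORPH_OPEN,np.ones((17,17),np.uint8))
    k,lab,st,c=cv2.connectedComponentsWithStats(m); i=1+np.argmax(st[1:,4])
    cn=cv2.findContours((lab==i).astype(np.uint8),0,2)[0][0]
    return cn[:,0,:].astype(float)
E
python3 - <<'E'
from h import *
p=r.camera('wrist'); R=r.search_frame(p,'white_board')[0]['rect']; cn=white(p,R)
W=np.array([onz(p,u,v,.015)[:2] for u,v in cn]); print(cv2.minAreaRect((W*1000).astype(np.float32)))
E
```

```text
((430.7385559082031, -195.81959533691406), (64.12162780761719, 57.951812744140625), 2.3833749294281006)
```

Run:
```python
from h import *
p=r.camera('wrist'); R=r.search_frame(p,'white_board')[0]['rect']
for th in (110,130,150,170):
  cn=white(p,R,th)
  W=np.array([onz(p,u,v,.015)[:2] for u,v in cn]); print(th,cv2.minAreaRect((W*1000).astype(np.float32)))
im=cv2.cvtColor(p['frame'],cv2.COLOR_RGB2BGR)[110:225,285:395]; cv2.imwrite('pics/w1z.png',cv2.resize(im,None,fx=5,fy=5,interpolation=cv2.INTER_NEAREST))
for q in [(305,127),(379,125),(380,207),(309,209)]: print(onz(p,*q,.015))
print(r.search_frame(p,'green_board_1'))
```

```text
Traceback (most recent call last):
IndexError: list index out of range
```

Run:
```python
from h import *
p=r.camera('wrist'); R=[300,124,380,209]
for th in (110,130,150,170):
  cn=white(p,R,th)
  W=np.array([onz(p,u,v,.015)[:2] for u,v in cn]); print(th,cv2.minAreaRect((W*1000).astype(np.float32)))
im=cv2.cvtColor(p['frame'],cv2.COLOR_RGB2BGR)[110:225,285:395]; cv2.imwrite('pics/w1z.png',cv2.resize(im,None,fx=5,fy=5,interpolation=cv2.INTER_NEAREST))
for q in [(305,127),(379,125),(380,207),(309,209)]: print(onz(p,*q,.015))
```

```text
110 ((430.92596435546875, -202.81280517578125), (66.39166259765625, 73.42239379882812), 2.822981834411621)
130 ((430.96588134765625, -202.7979736328125), (65.91798400878906, 72.81210327148438), 2.5015945434570312)
150 ((431.2126159667969, -202.64376831054688), (65.6017837524414, 72.23271179199219), 2.7498481273651123)
170 ((431.24127197265625, -202.57586669921875), (65.25131225585938, 71.75028228759766), 2.750227212905884)
[ 0.39759507 -0.16707197  0.015     ]
[ 0.46321104 -0.16545139  0.015     ]
[ 0.46743293 -0.23937456  0.015     ]
[ 0.4007221  -0.24120777  0.015     ]
```

View pics/w1z.png

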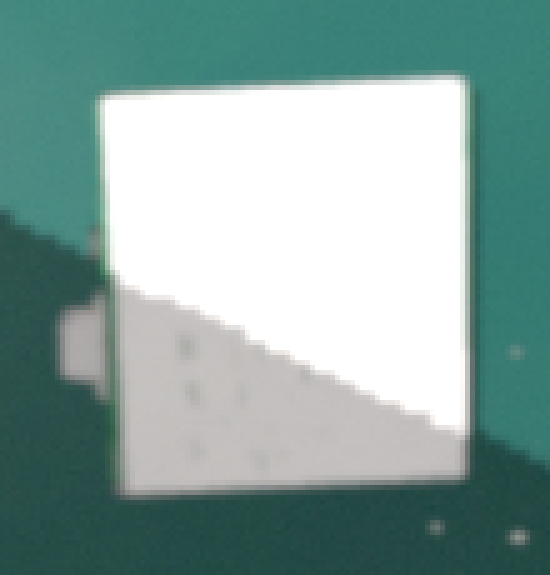

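```bash
python3 -m jog '[[-0.4,1.2,5.5,0,0,-0.05,1],[-0.4,1.2,5.5,0,0,0,1],[0,0,0,0,0,0,1]]'
python3 - <<'E'
from h import *
p=r.camera('wrist'); save(p,'w2')
for t in ['white_board','green_board_1']: print([(np.round(x['rect']),round(x['score'],2)) for x in r.search_frame(p,t)[:3]])
E
```

```text
time: 5.4
ee_pos: [0.4291, -0.2479, 0.1202]
eef_rot: [0.689, 0.724, -0.0, -0.004]
ft_force: [-0.7, -0.1, 0.5]
width: 0.0869
[(array([260., 121., 382., 234.]), 0.64)]
[(array([245., 258., 366., 336.]), 0.77), (array([254., 377., 356., 429.]), 0.73)]
```

View pics/w2.png

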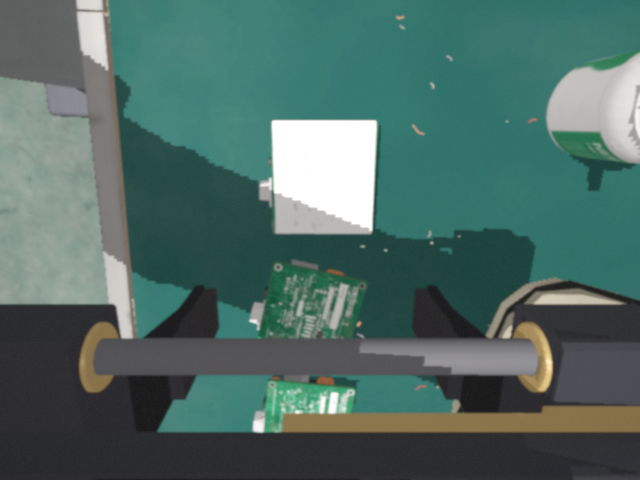

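Run:
```python
from h import *
p=r.camera('wrist'); R=[266,118,380,238]
T=np.linalg.inv(p['camera_from_world']); print(T[:3,3])
for th in (110,150):
  cn=white(p,R,th)
  W=np.array([onz(p,u,v,.015)[:2] for u,v in cn]); print(th,cv2.minAreaRect((W*1000).astype(np.float32)))
for z in (.004,.010): print('conn',[onz(p,*q,z)[:2] for q in [(259,180),(259,203),(267,158)]])
im=cv2.cvtColor(p['frame'],cv2.COLOR_RGB2BGR)[105:245,245:390]; cv2.imwrite('pics/w2z.png',cv2.resize(im,None,fx=5,fy=4.2,interpolation=cv2.INTER_CUBIC))
```

```text
[ 0.42745802 -0.17117923  0.27680777]
110 ((431.2001037597656, -202.80686950683594), (65.65618133544922, 72.06184387207031), 2.798152446746826)
150 ((431.2276916503906, -202.76812744140625), (65.11913299560547, 70.77101135253906), 2.823201894760132)
conn [array([ 0.39159625, -0.21066336]), array([ 0.39173668, -0.22652538]), array([ 0.39681036, -0.19571033])]
conn [array([ 0.39238497, -0.20979496]), array([ 0.39252232, -0.22530812]), array([ 0.39748441, -0.19517081])]
```

View pics/w2z.png

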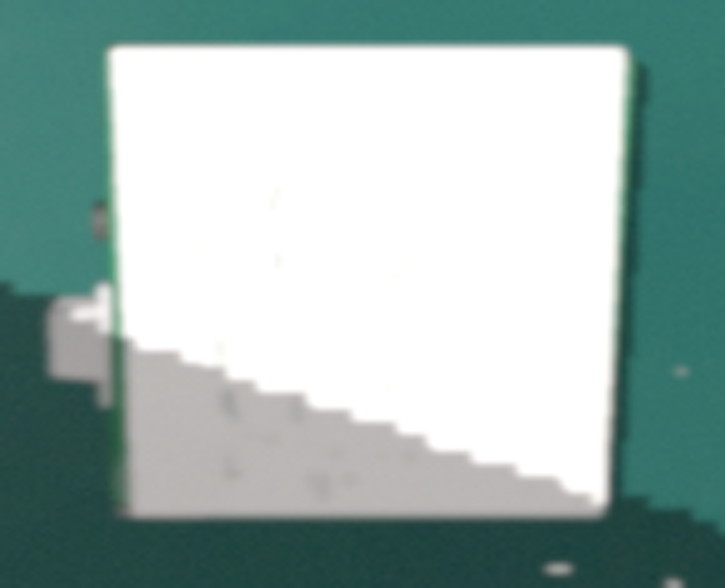

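```bash
python3 -m jog '[[2.5,0.2,3,0,0,0,1],[2.5,0.2,3,0,0,0,1],[0,0,3,0,0,0,1],[0,0,1.3,0,0,0,1],[0,0,0,0,0,0,1]]'
python3 - <<'E'
from h import *
s=r.read_state(); print(s['ee_pos'],s['eef_rot'],s['ft_force'])
p=r.camera('wrist'); save(p,'w3')
p=r.camera('side'); save(p,'s3'); cv2.imwrite('pics/s3z.png',cv2.resize(cv2.cvtColor(p['frame'],cv2.COLOR_RGB2BGR)[140:280,310:470],None,fx=5,fy=4.2))
E
```

```text
time: 6.22
ee_pos: [0.4328, -0.1997, 0.0213]
eef_rot: [0.69, 0.724, -0.0, 0.0]
ft_force: [0.5, -0.2, 0.3]
width: 0.087
[ 0.43278343 -0.19969885  0.02126153] [ 6.89836817e-01  7.23964809e-01 -1.87221066e-05  3.47172791e-04] [ 0.50633773 -0.16777085  0.30260217]
```

View pics/w3.png

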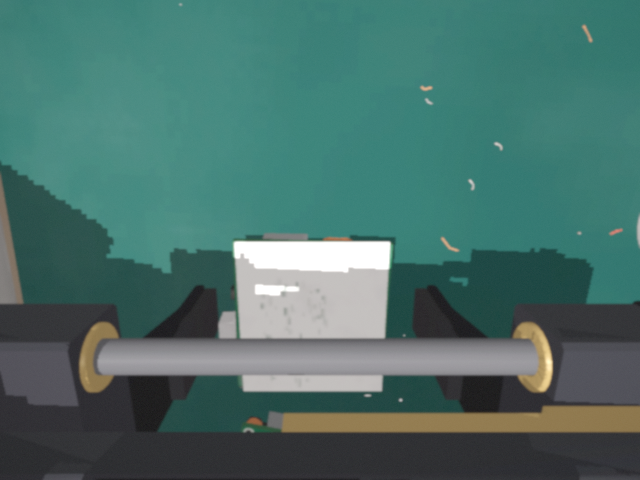

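View pics/s3z.png

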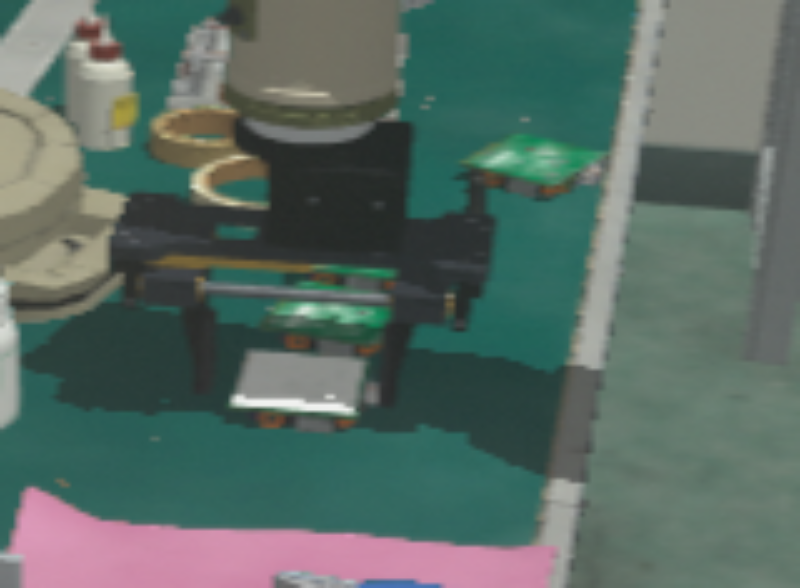

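```bash
python3 -m jog '[[0.25,-0.2,0.3,0,0,0,1],[0,0,0.1,0,0,0,1],[0,0,0,0,0,0,1]]'; python3 -c "
from h import *
p=r.camera('wrist'); print([proj(p,np.array([.398,y,.008])) for y in (-.193,-.2,-.2075,-.21,-.225)]); s=r.read_state();print(s['ee_pos'])"
```

```text
time: 6.7
ee_pos: [0.4304, -0.1968, 0.0167]
eef_rot: [0.69, 0.724, -0.0, 0.0]
ft_force: [-0.5, -0.5, 0.1]
width: 0.0871
[array([241.64419011, 297.87697176]), array([241.6951107 , 312.46058109]), array([241.74839813, 327.72204724]), array([241.76587651, 332.72783779]), array([241.86788025, 361.94161081])]
[ 0.43048273 -0.19678652  0.01669324]
```

```bash
python3 -c "
from h import *
p=r.camera('wrist'); save(p,'w4'); im=cv2.cvtColor(p['frame'],cv2.COLOR_RGB2BGR)[220:420,170:430]; cv2.imwrite('pics/w4z.png',cv2.resize(im,None,fx=3,fy=3,interpolation=cv2.INTER_CUBIC))
for z in (.003,.008,.012): print(z,[onz(p,222,v,z)[:2] for v in (300,310,320,330)])
print([onz(p,u,v,.015)[:2] for u,v in ((234,241),(389,241),(234,247),(389,247))])
"
```

```text
0.003 [array([ 0.38832314, -0.19680709]), array([ 0.38823785, -0.20175949]), array([ 0.3881512 , -0.20679052]), array([ 0.38806317, -0.21190205])]
0.008 [array([ 0.38947788, -0.19443226]), array([ 0.38939517, -0.19923459]), array([ 0.38931115, -0.20411315]), array([ 0.38922579, -0.20906979])]
0.012 [array([ 0.39040167, -0.1925324 ]), array([ 0.39032103, -0.19721466]), array([ 0.39023911, -0.20197126]), array([ 0.39015588, -0.20680397])]
[array([ 0.39631318, -0.1651732 ]), array([ 0.45799977, -0.16211685]), array([ 0.39629146, -0.16768152]), array([ 0.45825573, -0.16461124])]
```

View pics/w4z.png

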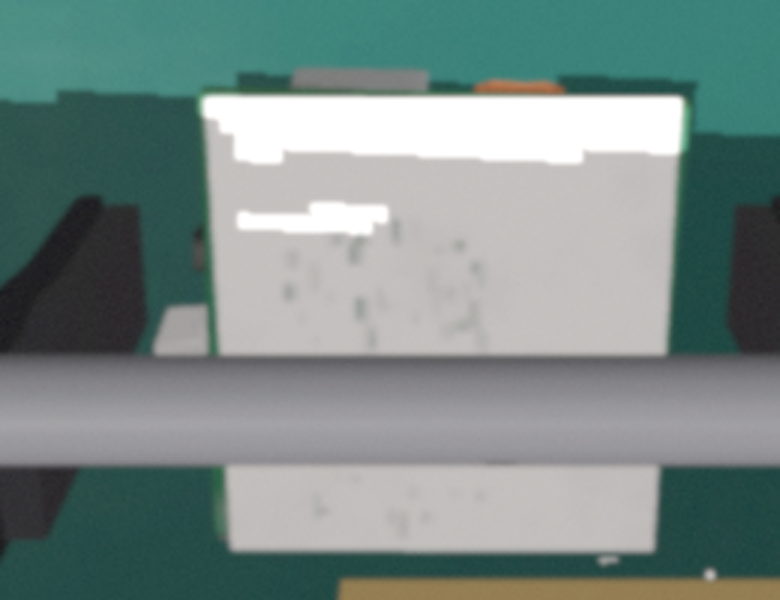

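```bash
python3 -m jog '[[0.28,0,0,0,0,0,1],[0,0,0,0,0,0,1],[0,0,0,0,0,0,0.3],[0,0,0,0,0,0,-1],[0,0,0,0,0,0,-1],[0,0,0,0,0,0,-1],[0,0,0,0,0,0,-1]]' 12; python3 -c "
from h import *
p=r.camera('wrist'); save(p,'w5')"
```

```text
time: 7.68
ee_pos: [0.4303, -0.194, 0.0166]
eef_rot: [0.69, 0.724, 0.0, 0.0]
ft_force: [-0.2, 0.9, 0.8]
width: 0.0652
```

View pics/w5.png

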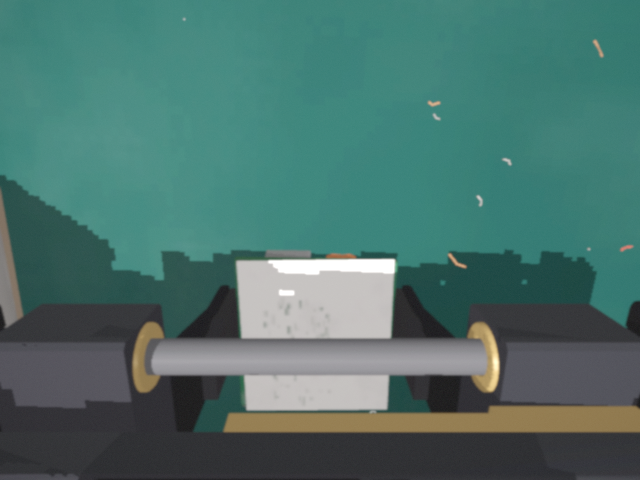

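```bash
python3 -m jog '[[0,0,-2,0,0,0,-1],[0,0,-6,0,0,0,-1],[0,0,-6,0,0,0,-1],[0,0,-6,0,0,0,-1],[0,0,-6,0,0,0,-1],[0,0,-5.4,0,0,0,-1],[5,0.3,0,0,0,0,-1],[5,0.3,0,0,0,0,-1],[5,0.3,0,0,0,0,-1],[5,0.3,0,0,0,0,-1],[5,0.3,0,0,0,0,-1],[5,0.3,0,0,0,0,-1],[0,0,0,0,0,0,-1],[0,0,0,0,0,0,-1]]'
python3 - <<'E'
from h import *
p=r.camera('wrist'); save(p,'w6'); print(r.read_state()['ee_pos'])
for t in ['white_board','carrier','handle','cover','pawl','switch_tip','track']: print(t,[(np.round(x['rect']),round(x['score'],2)) for x in r.search_frame(p,t)[:2]])
E
```

```text
time: 9.48
ee_pos: [0.4335, 0.1061, 0.3304]
eef_rot: [0.69, 0.724, -0.0, 0.0]
ft_force: [0.3, -0.3, -0.8]
width: 0.0652
[0.43358632 0.10558889 0.33034144]
white_board []
carrier [(array([354., 103., 455., 231.]), 0.83), (array([342., 136., 368., 183.]), 0.2)]
handle [(array([358., 101., 453., 229.]), 0.89), (array([295.,  31., 320.,  47.]), 0.34)]
cover [(array([372.,   0., 538.,  52.]), 0.92)]
pawl [(array([342., 132., 372., 183.]), 0.68)]
switch_tip [(array([297.,  32., 320.,  47.]), 0.69)]
track [(array([287.,   3., 538., 244.]), 0.81)]
```

View pics/w6.png

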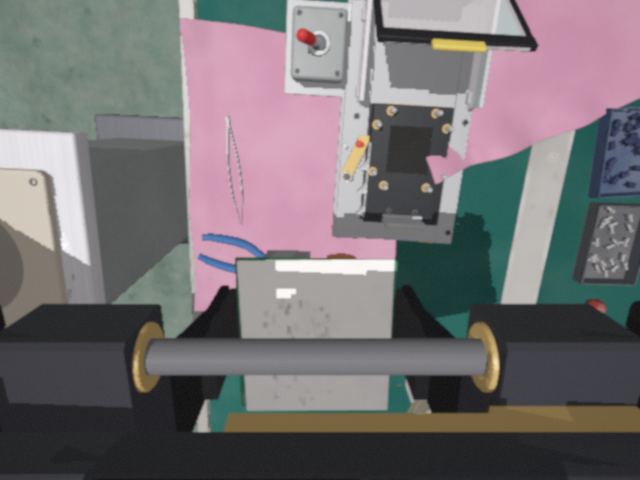

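```bash
python3 -c "
import cv2
a=cv2.imread('pics/w6.png')[90:250,325:475]; cv2.imwrite('pics/w6z.png',cv2.resize(a,None,fx=5,fy=3.75*1,interpolation=cv2.INTER_CUBIC))"
```

```text
(no output)
```

View pics/w6z.png

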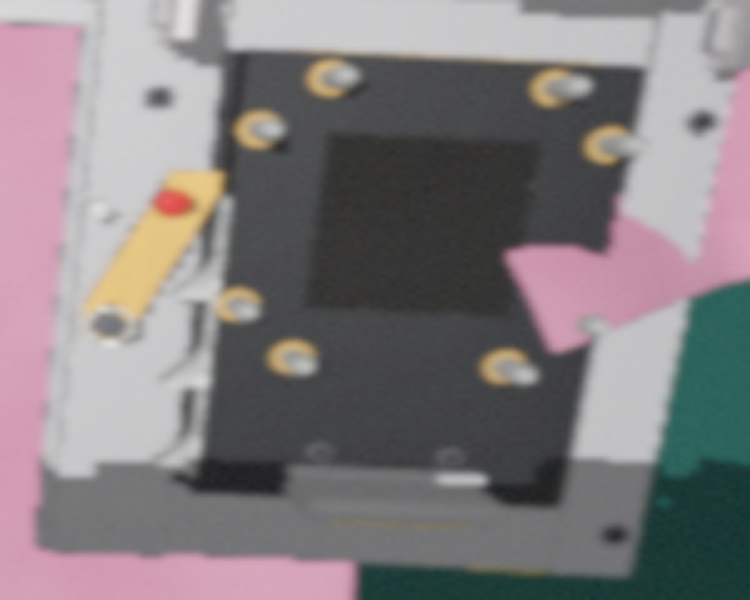

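```bash
cat > fit.py <<'E'
from h import *
from scipy.optimize import least_squares
P=dict(A=(-24,57.8),B=(24,57.8),C=(37.8,43),D=(-37.8,43),E=(-37.8,-7),F=(-24,-21.8),G=(24,-21.8),H=(37.8,-7))
def fit(p,tips,bases,zt=.052,zb=.033,zoff=False):
    def res(x,full=False):
        c,s=np.cos(x[2]),np.sin(x[2]); o=[]
        for D,z in ((tips,zt),(bases,zb)):
            for k,uv in D.items():
                a,b=np.array(P[k])/1000
                o.append(proj(p,np.array([x[0]+c*a-s*b,x[1]+s*a+c*b,z]))-uv)
        return np.concatenate(o)
    s=least_squares(res,[.52,.17,0]); return s.x,res(s.x).reshape(-1,2)
E
python3 - <<'E'
from fit import *
np.set_printoptions(precision=4,suppress=True)
p=r.camera('wrist')
f=lambda u,v:(325+u/5-.4,90+v/3.75-.4)
T=dict(A=f(348,75),B=f(580,85),C=f(628,146),D=f(270,130),E=f(247,308),F=f(305,365),G=f(525,372),H=f(597,326))
B=dict(A=f(328,77),B=f(553,88),C=f(605,145),D=f(258,130),E=f(238,305),F=f(290,357),G=f(503,366))
for a in ((T,B),(T,{}),({},B)):
    x,rs=fit(p,*a); print(x,np.degrees(x[2])); print(rs.T)
    c,s=np.cos(x[2]),np.sin(x[2]); print('nest',x[0]-s*.018,x[1]+c*.018)
print('tcp',r.read_state()['ee_pos'])
E
```

```text
[ 0.5323  0.1433 -0.0073] -0.41583767945649497
[[-0.572  -0.1895  1.4051  0.0737 -0.0839 -0.2585  0.0687  0.4196  0.0854
  -0.1202  0.2572 -0.2052 -0.6817 -0.0957 -0.1573]
 [-0.0606  0.0431 -0.3904 -0.3987  1.016   0.3786  0.9998  0.2118 -0.0337
  -0.3157 -0.3549 -0.4497 -0.2344 -0.1084 -0.1168]]
nest 0.532425750953646 0.16129876059645082
[ 0.5321  0.1435 -0.0089] -0.5078646911873435
[[-0.6202 -0.2408  1.3294  0.0027 -0.2284 -0.4238 -0.0989  0.2711]
 [-0.3073 -0.1234 -0.5323 -0.6644  0.7636  0.1506  0.8437  0.0749]]
nest 0.5322874331645826 0.16149610270325604
[ 0.5325  0.1431 -0.0056] -0.3186110082026756
[[ 0.1598 -0.0435  0.3581 -0.1077 -0.5104  0.0962  0.0363]
 [ 0.2418 -0.1213 -0.1857 -0.1553  0.0456  0.1465  0.065 ]]
nest 0.5326012673097614 0.1610652845623273
tcp [0.4336 0.1063 0.3305]
```

```bash
python3 - <<'E'
from fit import *
np.set_printoptions(precision=4,suppress=True)
s=r.read_state(); print('q',s['joint_positions'])
p=r.camera('wrist'); save(p,'w7')
T=np.linalg.inv(p['camera_from_world']); print('cam',T[:3,3])
for q in [(238,260),(397,260),(388,410),(246,409)]: print('board',onz(p,*q,.329)-s['ee_pos'])
for q in [(333,236),(451.4,243.5)]: print('trk end',onz(p,*q,.0235))
for c in ('scene','side'):
    g=r.camera(c); save(g,c+'7'); print(c,[onz(g,*q,.15) for q in ([(177,250),(222,280)] if c=='scene' else [(252,277),(312,283)])])
E
python3 -c "
import cv2
a=cv2.imread('pics/w7.png')[0:70,270:550]; cv2.imwrite('pics/w7z.png',cv2.resize(a,None,fx=2.8,fy=2.8,interpolation=cv2.INTER_CUBIC))"
```

```text
q [ 0.562  -0.0872 -0.8313  1.7018 -0.0645  1.4989 -0.2143]
cam [0.4296 0.1847 0.4819]
board [-0.0326  0.0238 -0.0015]
board [ 0.0316  0.0269 -0.0015]
board [ 0.0352 -0.0453 -0.0015]
board [-0.0294 -0.0479 -0.0015]
trk end [0.4569 0.0567 0.0235]
trk end [0.5989 0.0544 0.0235]
scene [array([0.6019, 0.2769, 0.15  ]), array([0.4641, 0.2542, 0.15  ])]
side [array([0.5886, 0.2538, 0.15  ]), array([0.4735, 0.2481, 0.15  ])]
```

View pics/w7z.png

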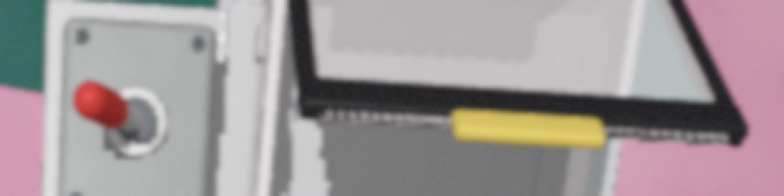

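View pics/side7.png

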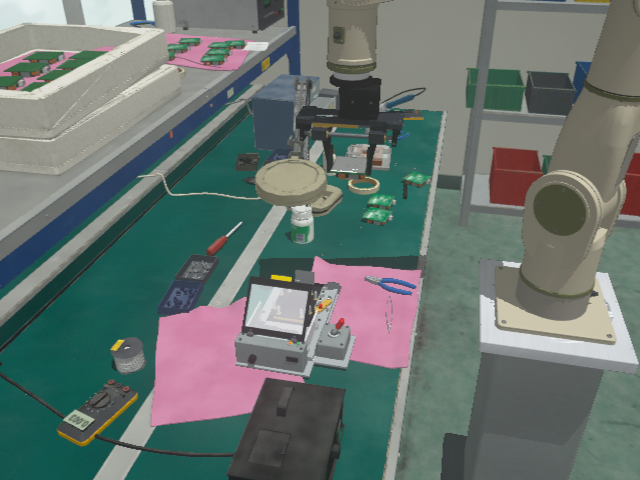

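```bash
python3 -m jog '[[2.4,0.1,0,0,0,0.057,-1],[0,0,6,0,0,0,-1],[0,0,6,0,0,0,-1],[0,0,6,0,0,0,-1],[0,0,0,0,0,0,-1],[0,0,0,0,0,0,-1]]'
python3 - <<'E'
from h import *
p=r.camera('wrist'); save(p,'w8'); print(r.read_state()['ee_pos'])
E
```

```text
time: 10.82
ee_pos: [0.4345, 0.1312, 0.1527]
eef_rot: [0.71, 0.704, 0.001, 0.0]
ft_force: [-1.1, -0.5, -0.6]
width: 0.0654
[0.43490516 0.13117439 0.15309525]
```

View pics/w8.png

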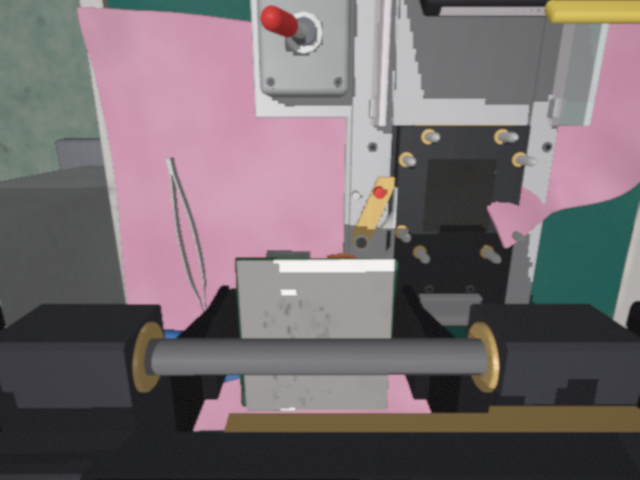

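```bash
python3 -c "
import cv2
a=cv2.imread('pics/w8.png')[115:300,380:560]; cv2.imwrite('pics/w8z.png',cv2.resize(a,None,fx=4,fy=3.2,interpolation=cv2.INTER_CUBIC))
a=cv2.imread('pics/w8.png')[240:420,220:410]; cv2.imwrite('pics/w8y.png',cv2.resize(a,None,fx=4,fy=3.2,interpolation=cv2.INTER_CUBIC))"
```

```text
(no output)
```

View pics/w8z.png

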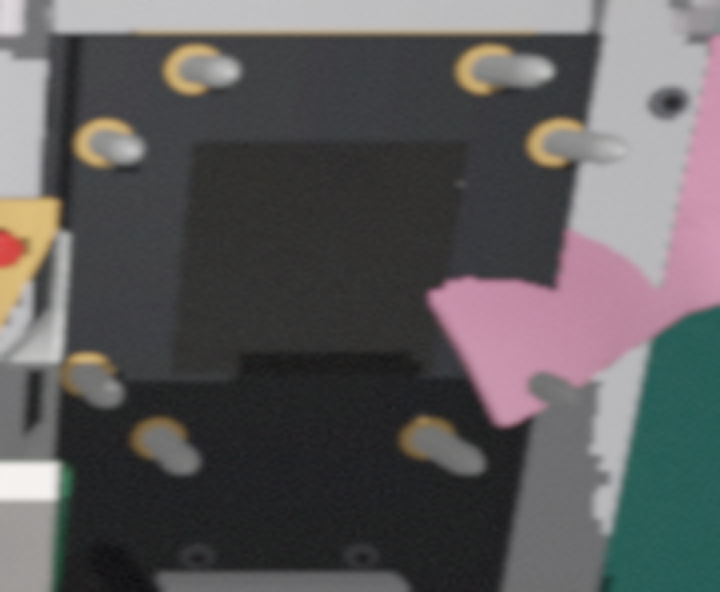

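View pics/w8y.png

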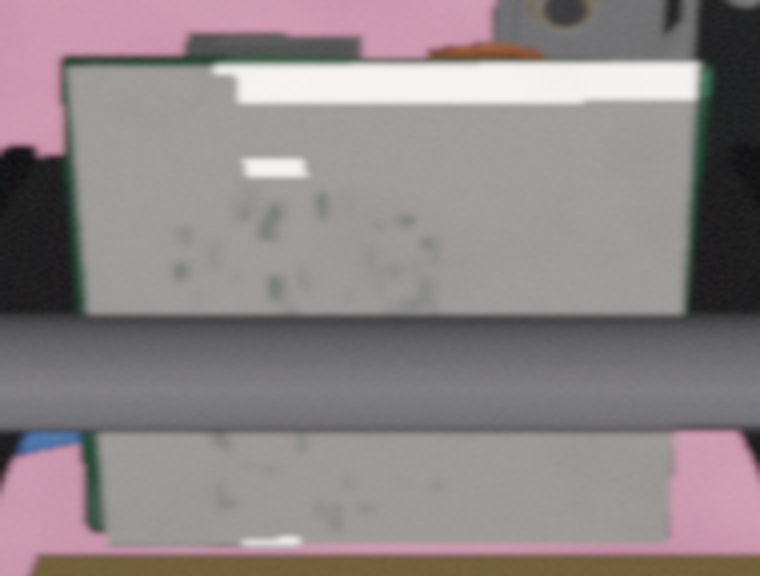

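Run:
```python
from fit import *
np.set_printoptions(precision=4,suppress=True)
from scipy.spatial.transform import Rotation as Ro
s=r.read_state(); p=r.camera('wrist'); Tt=s['ee_pos']; Rt=Ro.from_quat(s['eef_rot']).as_matrix()
f=lambda u,v:(380+u/4-.4,115+v/3.2-.35)
T=dict(A=f(228,71),B=f(541,72),C=f(612,149),D=f(132,149),E=f(112,390),F=f(186,459),G=f(472,460),H=f(565,390))
B=dict(A=f(193,70),B=f(488,70),C=f(557,143),D=f(105,143),E=f(88,375),F=f(158,438),G=f(428,438))
K=np.array([[p['fx'],0,p['cx']],[0,p['fy'],p['cy']],[0,0,1]]); Ti=np.linalg.inv(p['camera_from_world'])
for a in ((T,B),(T,{}),({},B)):
    x,rs=fit(p,*a); c,sn=np.cos(x[2]),np.sin(x[2]); print(x,np.degrees(x[2]),'nest',x[0]-sn*.018,x[1]+c*.018, 'rms',np.sqrt((rs**2).mean()))
o=[];q=[]
for D,z in ((T,38),(B,19)):
    for k in D: o.append([*P[k],z]);q.append(D[k])
o=np.array(o,float)/1000;q=np.array(q)
_,rv,tv=cv2.solvePnP(o,q,K,None,flags=cv2.SOLVEPNP_SQPNP); M=np.eye(4);M[:3,:3]=cv2.Rodrigues(rv)[0];M[:3,3]=tv[:,0]; W=Ti@M
print('pnp carrier',W@[0,.018,.018,1],Ro.from_matrix(W[:3,:3]).as_rotvec())
o=np.array([[-33,35,0],[33,35,0],[33,-35,0],[-33,-35,0]],float)/1000
q=np.array([(236.2,260.3),(396.2,260.3),(387,409.7),(246.7,409.7)])
_,rv,tv=cv2.solvePnP(o,q,K,None,flags=cv2.SOLVEPNP_SQPNP); M=np.eye(4);M[:3,:3]=cv2.Rodrigues(rv)[0];M[:3,3]=tv[:,0]; W=Ti@M
print('pnp board rel tool',Rt.T@(W[:3,3]-Tt),Ro.from_matrix(W[:3,:3]).as_rotvec())
print([Rt.T@(onz(p,*u,Tt[2]-.0015)-Tt) for u in q])
print(Tt,np.degrees(2*np.arctan2(s['eef_rot'][1],s['eef_rot'][0])))
```

```text
[ 0.5332  0.143  -0.0078] -0.4467173825135335 nest 0.5333599270113325 0.1610385044276696 rms 0.8449929598063425
[ 0.533   0.1434 -0.0093] -0.5324830358180127 nest 0.5331797341885357 0.16144727169244108 rms 0.8839516751942602
[ 0.5335  0.1425 -0.0067] -0.3845120551042514 nest 0.5335902022955511 0.16052057787828022 rms 0.2111563666602926
pnp carrier [0.5347 0.1603 0.0287 1.    ] [-0.0182 -0.0122 -0.0104]
pnp board rel tool [-0.0118  0.0004  0.0041] [-0.0666 -0.0102 -0.0031]
[array([ 0.0252, -0.032 ,  0.0014]), array([0.0252, 0.0326, 0.0016]), array([-0.0468,  0.0326,  0.0016]), array([-0.0467, -0.0313,  0.0014])]
[0.4349 0.1312 0.1531] 89.53928929991073
```

Run:
```python
from h import *
p=r.camera('scene'); save(p,'sc9'); q=r.camera('side'); save(q,'sd9')
t=r.read_state()['ee_pos']
u,v=proj(p,t).astype(int); a=cv2.cvtColor(p['frame'],cv2.COLOR_RGB2BGR)[v-50:v+50,u-60:u+60]
u,v=proj(q,t).astype(int); b=cv2.cvtColor(q['frame'],cv2.COLOR_RGB2BGR)[v-50:v+50,u-60:u+60]
cv2.imwrite('pics/c9.png',cv2.resize(np.hstack([a,b]),None,fx=3.3,fy=3.3,interpolation=cv2.INTER_CUBIC))
```

```text
(no output)
```

View pics/c9.png

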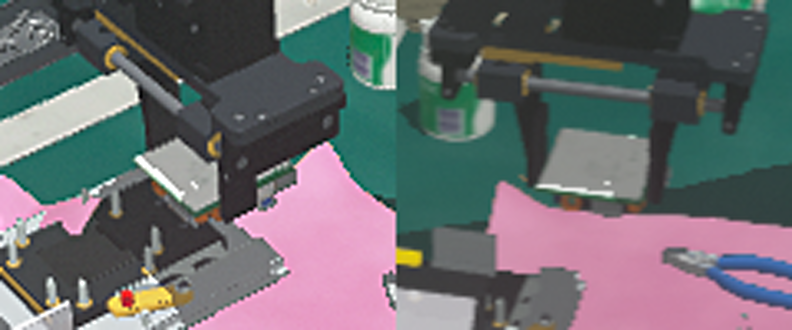

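```bash
python3 -m jog '[[2,4.9,0,0,0,0,-1],[1.9,4.9,0,0,0,0,-1],[0,0,4,0,0,0,-1],[0,0,2.5,0,0,0,-1],[0,0,0,0,0,0,-1],[0,0,0,0,0,0,-1]]'
python3 - <<'E'
from h import *
p=r.camera('wrist'); save(p,'w10'); q=r.camera('scene'); s=r.read_state(); print(s['ee_pos'],s['ft_force'])
a=cv2.cvtColor(q['frame'],cv2.COLOR_RGB2BGR)[220:350,140:320]; cv2.imwrite('pics/s10z.png',cv2.resize(a,None,fx=4.3,fy=4.3,interpolation=cv2.INTER_CUBIC))
E
```

```text
time: 11.78
ee_pos: [0.5326, 0.169, 0.0873]
eef_rot: [0.71, 0.704, 0.001, 0.001]
ft_force: [0.2, -0.3, -1.4]
width: 0.0653
[0.53264862 0.16896607 0.08726515] [ 0.53529203 -0.28224151  0.34706935]
```

View pics/w10.png

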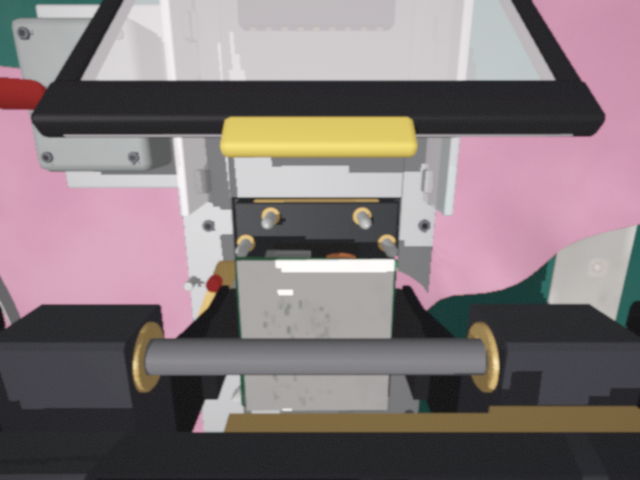

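View pics/s10z.png

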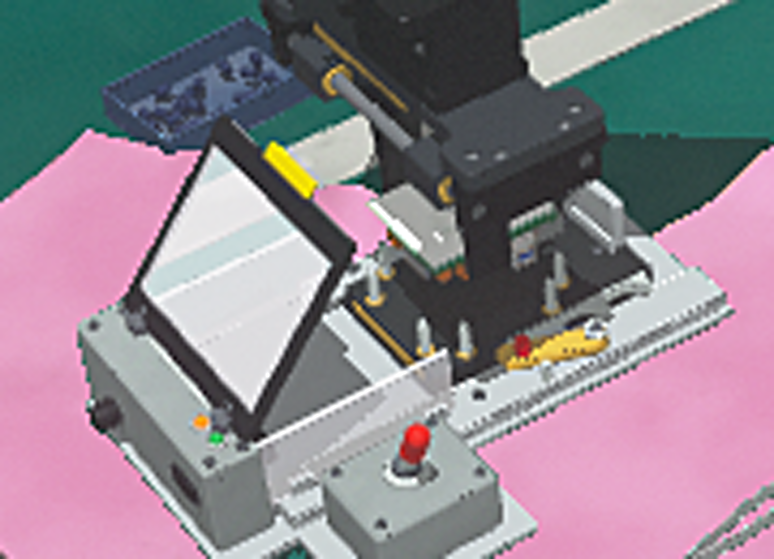

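```bash
python3 -c "
import cv2
a=cv2.imread('pics/w10.png')[190:275,220:420]; cv2.imwrite('pics/w10z.png',cv2.resize(a,None,fx=4,fy=4,interpolation=cv2.INTER_CUBIC))"
```

```text
(no output)
```

View pics/w10z.png

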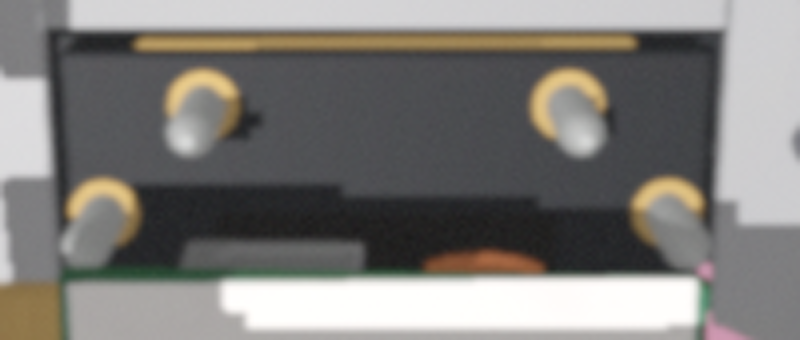

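Run:
```python
from fit import *
np.set_printoptions(precision=4,suppress=True)
p=r.camera('wrist'); t=r.read_state()['ee_pos']
f=lambda u,v:(220+u/4-.4,190+v/4-.4)
B=dict(A=f(203,105),B=f(569,105),C=f(668,215),D=f(102,215)); T=dict(A=f(188,138),B=f(585,138))
for a in ((T,B),(T,{}),({},B)):
    x,rs=fit(p,*a); c,s=np.cos(x[2]),np.sin(x[2]); print(x,'nest',x[0]-s*.018,x[1]+c*.018,rs.tolist())
z=t[2]-.0016
print('edge',[onz(p,*q,z)-t for q in (f(62,275),f(705,272))], t)
```

```text
[ 0.5328  0.1427 -0.0089] nest 0.532949481126853 0.1607305437605614 [[-0.3966466580922656, 0.5052073615591155], [0.3261308666308764, 0.5465160773673574], [0.013794352055015224, -0.055104476638462074], [-0.16205228071726197, -0.012497591234478023], [-0.13748695725371363, -0.539943481189141], [0.36732612559970335, -0.5826953668036197]]
[ 0.5328  0.143  -0.0084] nest 0.5329846067858743 0.1609832877017033 [[-0.3800350498149214, 0.01349338475219497], [0.3804725766125898, 0.01452024885597325]]
[ 0.5328  0.1426 -0.0089] nest 0.5329360702028361 0.16057501434979565 [[0.004530636511617558, 0.23162165162426618], [-0.19064750705877032, 0.27936898268339405], [-0.17242033846218874, -0.2580631331931613], [0.36164635137967593, -0.30860424076766435]]
edge [array([-0.0322,  0.0263, -0.0016]), array([ 0.0328,  0.026 , -0.0016])] [0.5325 0.1689 0.087 ]
```

```bash
python3 -m jog '[[0.07,0.04,1.5,0,0,0,-1],[0,0,1,0,0,0,-1],[0,0,0.6,0,0,0,-1],[0,0,0.3,0,0,0,-1],[0,0,0,0,0,0,-1]]'
python3 - <<'E'
from h import *
p=r.camera('wrist'); save(p,'w11'); q=r.camera('scene'); s=r.read_state(); print(s['ee_pos'],s['ft_force'])
a=cv2.cvtColor(q['frame'],cv2.COLOR_RGB2BGR)[220:350,140:320]; cv2.imwrite('pics/s11z.png',cv2.resize(a,None,fx=4.3,fy=4.3,interpolation=cv2.INTER_CUBIC))
E
```

```text
time: 12.55
ee_pos: [0.532, 0.1696, 0.0514]
eef_rot: [0.71, 0.704, -0.0, -0.0]
ft_force: [0.5, -0.9, -0.6]
width: 0.0652
[0.53225542 0.1696041  0.05176224] [-0.0040141   1.30363722 -1.64413026]
```

View pics/w11.png

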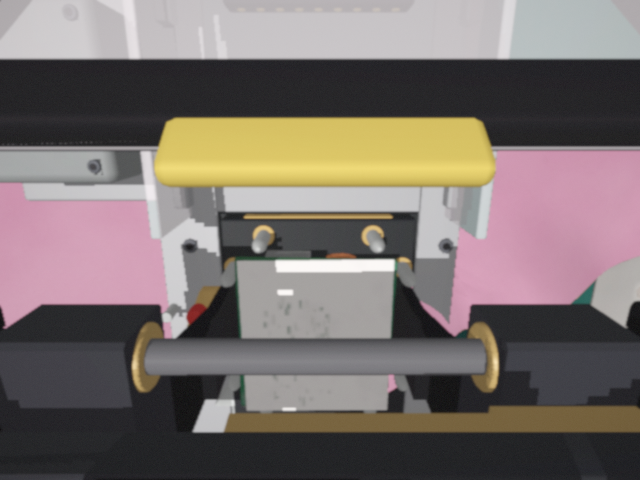

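View pics/s11z.png

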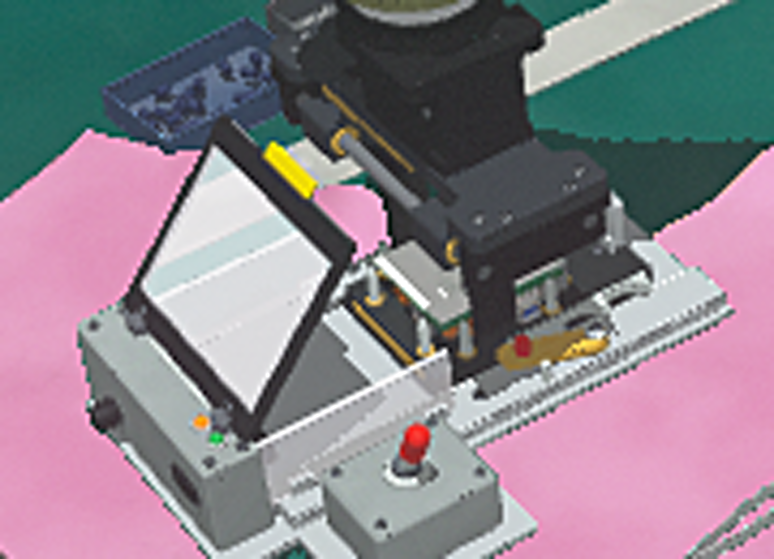

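```bash
python3 -m jog '[[0,0.03,0.2,0,0,0,-1],[0,0,0.05,0,0,0,-1],[0,0,0,0,0,0,-1]]'
python3 - <<'E'
from h import *
p=r.camera('wrist'); save(p,'w12'); s=r.read_state(); print(s['ee_pos'],s['ft_force'])
a=cv2.cvtColor(p['frame'],cv2.COLOR_RGB2BGR)[190:290,200:440]; cv2.imwrite('pics/w12z.png',cv2.resize(a,None,fx=3.3,fy=3.3,interpolation=cv2.INTER_CUBIC))
for v in (300,310,317): print(onz(p,197,v,.045))
E
```

```text
time: 13.02
ee_pos: [0.5324, 0.1695, 0.049]
eef_rot: [0.71, 0.704, -0.0, 0.0]
ft_force: [0.4, -0.3, -0.3]
width: 0.0652
[0.53239509 0.16948662 0.04904708] [0.21987591 0.4558894  0.67529973]
[0.48223888 0.17640245 0.045     ]
[0.48180988 0.17175233 0.045     ]
[0.48150554 0.16845343 0.045     ]
```

View pics/w12z.png

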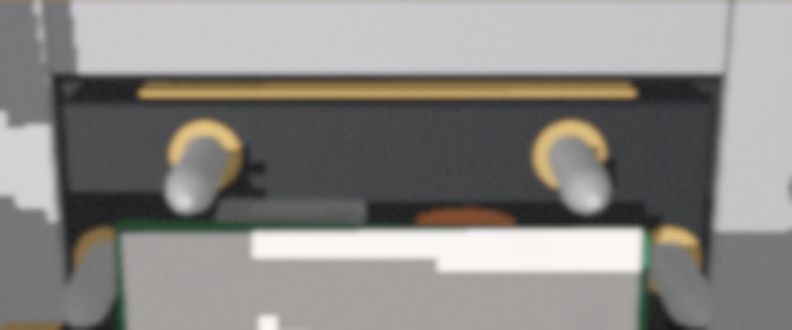

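```bash
python3 -m jog '[[0,0,0,0,0,0,0.55],[0,0,0,0,0,0,0.6],[0,0,0,0,0,0,0.6],[0,0,0,0,0,0,0.6],[0,0,-0.5,0,0,0,0.6],[0,0,-1.5,0,0,0,0.6],[0,0,-3,0,0,0,0.6],[0,0,-3,0,0,0,0.6],[0,0,0,0,0,0,0.6]]'
python3 - <<'E'
from h import *
p=r.camera('wrist'); save(p,'w13'); s=r.read_state(); print(s['ee_pos'],s['ft_force'])
q=r.camera('scene')
a=cv2.cvtColor(q['frame'],cv2.COLOR_RGB2BGR)[220:350,140:320]; cv2.imwrite('pics/s13z.png',cv2.resize(a,None,fx=4.3,fy=4.3,interpolation=cv2.INTER_CUBIC))
E
```

```text
time: 14.2
ee_pos: [0.5339, 0.1703, 0.1323]
eef_rot: [0.71, 0.704, 0.002, 0.001]
ft_force: [-0.1, 0.4, -0.4]
width: 0.0698
[0.53311865 0.16974162 0.1307039 ] [-1.01915317 -0.22440682 -1.15225224]
```

View pics/w13.png

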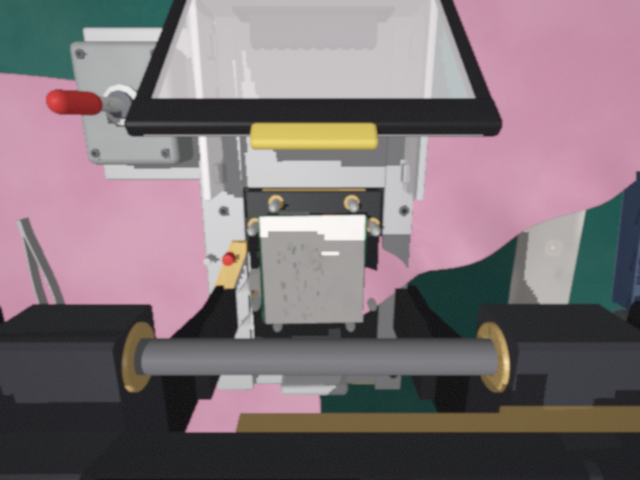

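View pics/s13z.png

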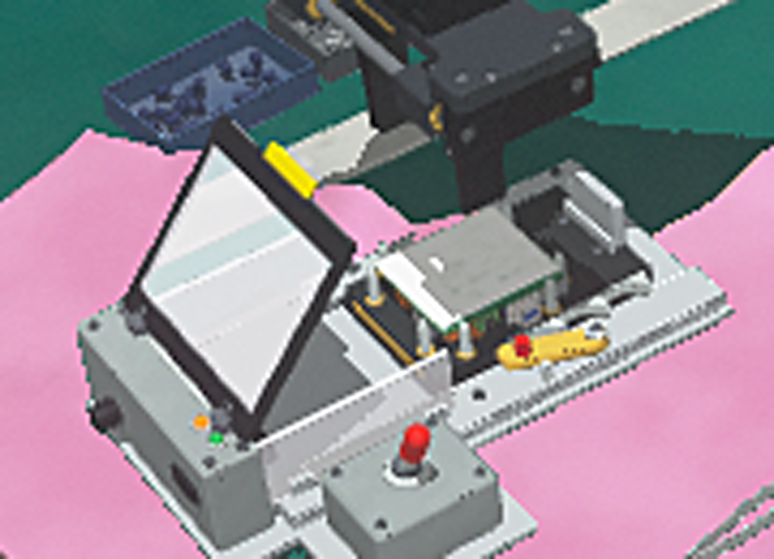

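Run:
```python
from h import *
np.set_printoptions(precision=4,suppress=True)
from fit import *
w=r.camera('wrist')
print('board',[onz(w,*q,.047)[:2] for q in ((261,215),(365,215),(364,323),(264,324))])
p=r.camera('scene'); q=r.camera('side')
for n,g in (('scene',p),('side',q)):
    for t in ('magnifier_lamp',): print(n,[(np.round(x['rect']),round(x['score'],2)) for x in r.search_frame(g,t)[:3]])
a=cv2.cvtColor(p['frame'],cv2.COLOR_RGB2BGR)[130:220,260:380]; cv2.imwrite('pics/la.png',cv2.resize(a,None,fx=5,fy=5))
a=cv2.cvtColor(q['frame'],cv2.COLOR_RGB2BGR)[145:225,240:350]; cv2.imwrite('pics/lb.png',cv2.resize(a,None,fx=5,fy=5))
```

```text
board [array([0.5002, 0.1953]), array([0.5624, 0.1948]), array([0.5637, 0.1231]), array([0.4988, 0.1229])]
scene []
side []
```

View pics/la.png

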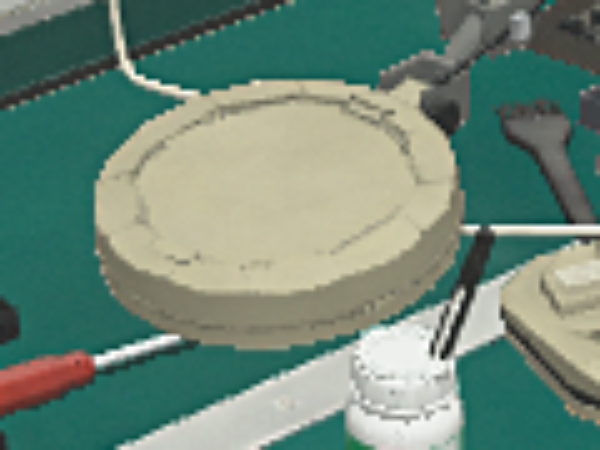

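View pics/lb.png

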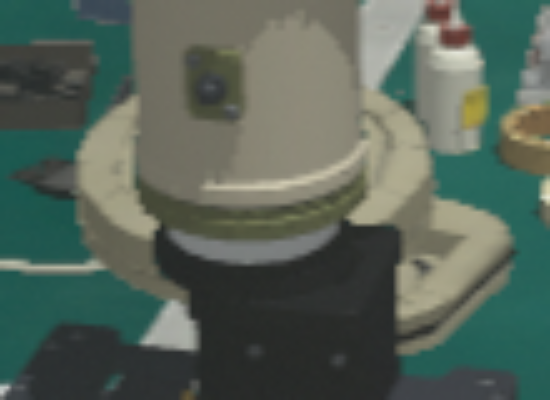

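Run:
```python
from h import *
np.set_printoptions(precision=4,suppress=True)
p=r.camera('scene'); q=r.camera('side')
for z in (.23,.24):
  W=np.array([onz(p,*u,z)[:2] for u in ((279.6,172),(314,146),(352,167),(304,189),(340,180),(285,184))])
  print(z,W,W.min(0),W.max(0),cv2.minEnclosingCircle((W*1000).astype(np.float32)))
# side image: earlier pic: rim left (255,183), right(328,183), top (291,157) near (291,199)
W=np.array([onz(q,*u,.235)[:2] for u in ((255.5,180),(327.5,180),(291,157),(291,200))]); print(W,cv2.minEnclosingCircle((W*1000).astype(np.float32)))
```

```text
0.23 [[ 0.6066  0.0146]
 [ 0.6509 -0.1132]
 [ 0.5233 -0.1186]
 [ 0.5188  0.0151]
 [ 0.4986 -0.0644]
 [ 0.5596  0.0339]] [ 0.4986 -0.1186] [0.6509 0.0339] ((584.2742309570312, -49.65617752075195), 92.07820129394531)
0.24 [[ 0.5925  0.0238]
 [ 0.6361 -0.1021]
 [ 0.5104 -0.1074]
 [ 0.506   0.0243]
 [ 0.4861 -0.054 ]
 [ 0.5462  0.0429]] [ 0.4861 -0.1074] [0.6361 0.0429] ((570.474365234375, -39.418338775634766), 90.71121978759766)
[[ 0.6566  0.0147]
 [ 0.5035 -0.0197]
 [ 0.6156 -0.1258]
 [ 0.5553  0.0901]] ((585.4500732421875, -17.806549072265625), 112.0755844116211)
```

```bash
python3 -m jog '[[0,0,-1,0,-0.14,0,0],[0,0,0,0,-0.14,0,-1],[0,0,0,0,-0.14,0,-1],[0,0,0,0,0,0,-1],[-3.2,0,2,0,0,0,-1],[-3.2,0,2,0,0,0,-1],[-3.2,0,2,0,0,0,-1],[0,0,0,0,0,0,-1]]'
python3 - <<'E'
from h import *
from scipy.spatial.transform import Rotation as Ro
s=r.read_state(); R=Ro.from_quat(s['eef_rot']).as_matrix(); print(s['ee_pos'],s['ft_force'],R.T.round(3))
p=r.camera('side'); save(p,'s14'); q=r.camera('scene'); save(q,'c14')
E
```

```text
time: 15.65
ee_pos: [0.5315, 0.0525, 0.1233]
eef_rot: [0.697, 0.686, -0.148, 0.146]
ft_force: [0.8, 0.9, -0.2]
width: 0.0024
[0.53147743 0.05246981 0.12325013] [ 0.76863258  0.86245124 -0.15250835] [[ 0.014  0.913 -0.408]
 [ 1.    -0.015  0.   ]
 [-0.006 -0.408 -0.913]]
```

View pics/s14.png

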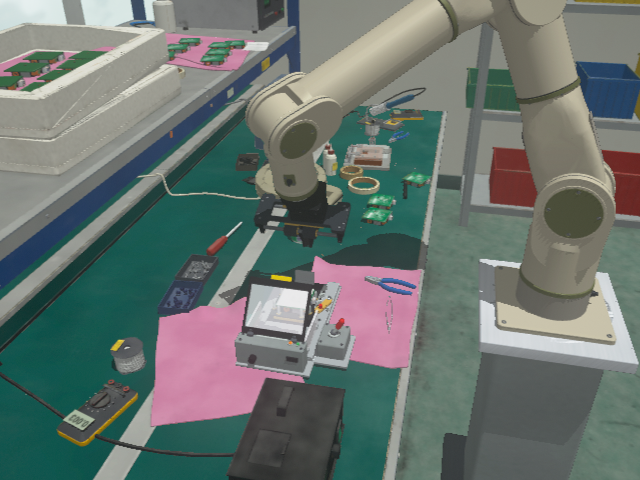

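View pics/c14.png

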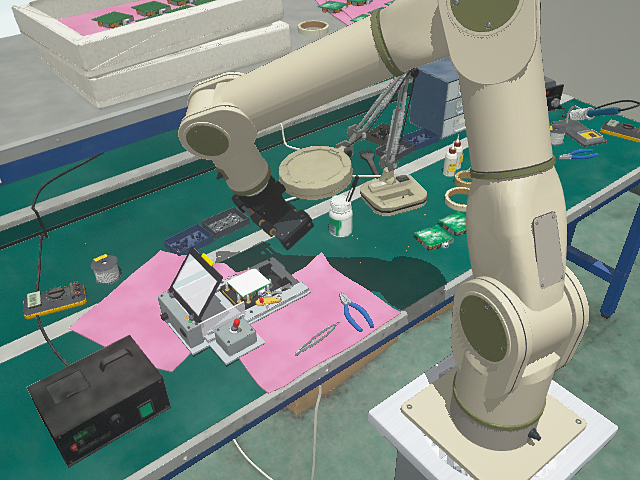

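```bash
python3 -m jog '[[0.85,0.1,1.9,0,0,0,-1],[0.85,0,1.9,0,0,0,-1],[0.85,0,1.8,0,0,0,-1],[0,0,0,0,0,0,-1]]'
python3 - <<'E'
from h import *
s=r.read_state(); print(s['ee_pos'],s['ft_force'])
q=r.camera('scene'); save(q,'c15'); w=r.camera('wrist'); save(w,'w15')
a=cv2.cvtColor(q['frame'],cv2.COLOR_RGB2BGR)[150:340,140:360]; cv2.imwrite('pics/c15z.png',cv2.resize(a,None,fx=3.5,fy=3.1,interpolation=cv2.INTER_CUBIC))
E
```

```text
time: 16.25
ee_pos: [0.5312, 0.0579, 0.0596]
eef_rot: [0.694, 0.689, -0.149, 0.146]
ft_force: [-0.1, 0.9, 0.1]
width: 0.0004
[0.53119752 0.05786358 0.05960076] [-0.12628349  0.88469074  0.06833485]
```

View pics/c15z.png

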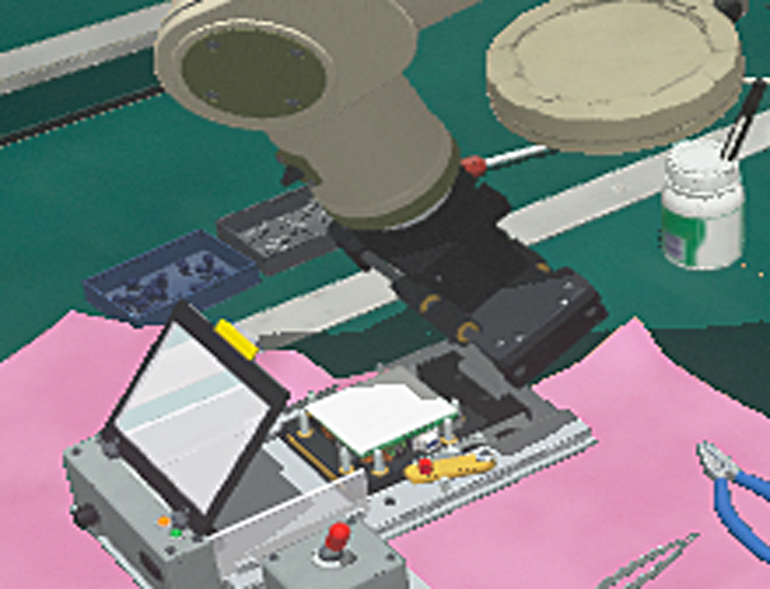

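View pics/w15.png

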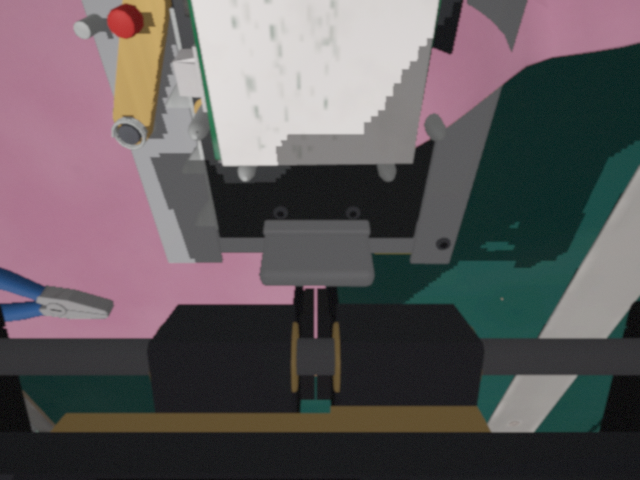

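```bash
python3 -m jog '[[1.1,0,-0.5,0,0,0,-1],[1.1,0,-0.5,0,0,0,-1],[1.1,0,-0.5,0,0,0,-1],[1.1,0,-0.5,0,0,0,-1],[0,0,0,0,0,0,-1]]'
python3 - <<'E'
from h import *
s=r.read_state(); print(s['ee_pos'],s['ft_force'])
w=r.camera('wrist'); save(w,'w16')
E
```

```text
time: 16.98
ee_pos: [0.5329, 0.108, 0.0623]
eef_rot: [0.694, 0.69, -0.147, 0.147]
ft_force: [-0.1, 0.3, -0.3]
width: 0.0002
[0.5328642  0.10799548 0.06225303] [-0.06270353  0.28339646 -0.34566774]
```

View pics/w16.png

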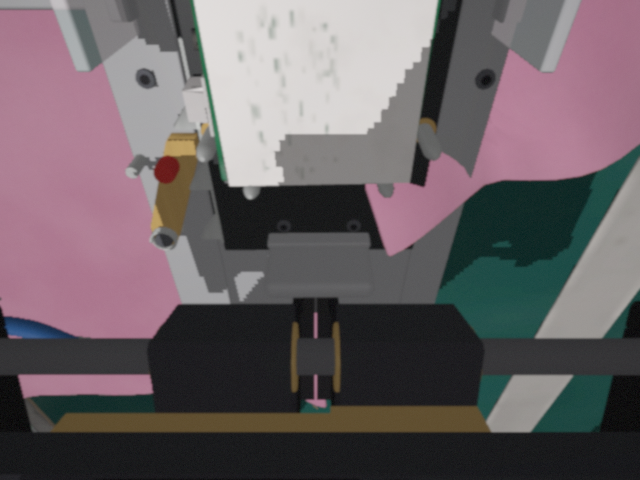

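```bash
python3 -m jog '[[0,0,0.2,0,0.14,0,-1],[0,0,0.2,0,0.14,0,-1],[0,0,0.2,0,0.13,0,-1],[1,0,0,0,0,0,-1],[1,0,0,0,0,0,-1],[0.9,0,0,0,0,0,-1],[0.8,0,0,0,0,0,-1],[0,0,0,0,0,0,-1]]'
python3 - <<'E'
from h import *
s=r.read_state(); print(s['ee_pos'],s['ft_force'],s['eef_rot'])
w=r.camera('wrist'); save(w,'w17')
q=r.camera('scene'); 
a=cv2.cvtColor(q['frame'],cv2.COLOR_RGB2BGR)[190:340,140:340]; cv2.imwrite('pics/c17z.png',cv2.resize(a,None,fx=3.8,fy=3.8,interpolation=cv2.INTER_CUBIC))
E
```

```text
time: 18.02
ee_pos: [0.5327, 0.1436, 0.0561]
eef_rot: [0.709, 0.705, -0.003, 0.003]
ft_force: [-0.1, -0.4, 0.0]
width: 0.0003
[0.53274727 0.14356248 0.05610214] [-0.06548981 -0.39810922  0.00790561] [ 0.70900315  0.70518992 -0.00336325  0.00322479]
```

View pics/w17.png

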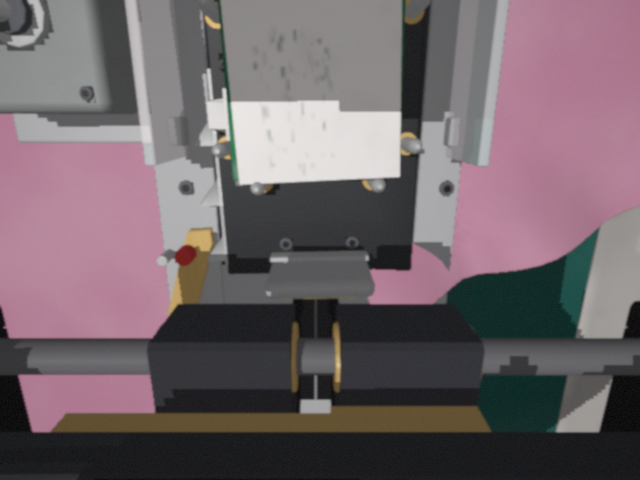

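View pics/c17z.png

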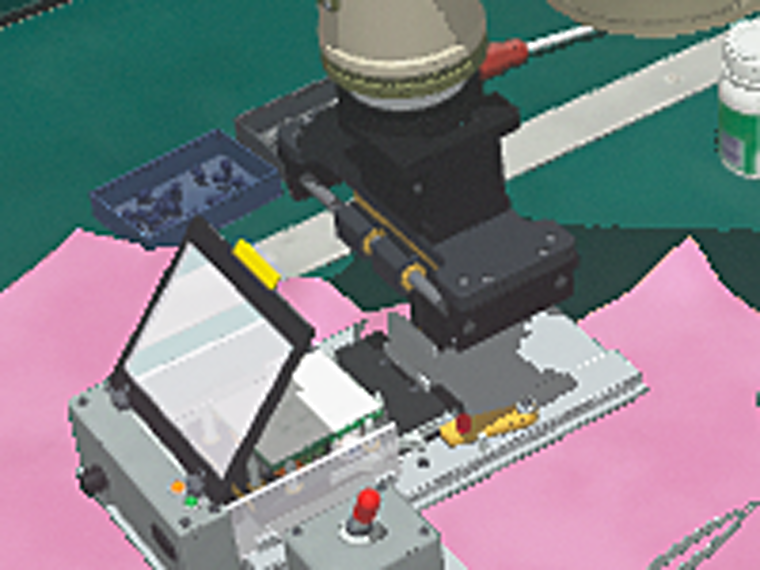

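```bash
python3 -m jog '[[0.7,0,0,0,0,0,-1],[0.6,0,0,0,0,0,-1],[0.4,0,0,0,0,0,-1],[0.3,0,0,0,0,0,-1],[0,0,0,0,0,0,-1]]'
python3 - <<'E'
from h import *
s=r.read_state(); print(s['ee_pos'],s['ft_force'])
w=r.camera('wrist'); save(w,'w18')
E
```

```text
time: 18.75
ee_pos: [0.533, 0.1596, 0.0557]
eef_rot: [0.71, 0.704, -0.005, 0.004]
ft_force: [-3.1, -8.9, 5.9]
width: 0.0006
[0.53302032 0.15955778 0.0557373 ] [-3.14294224 -8.87602612  5.88805878]
```

View pics/w18.png

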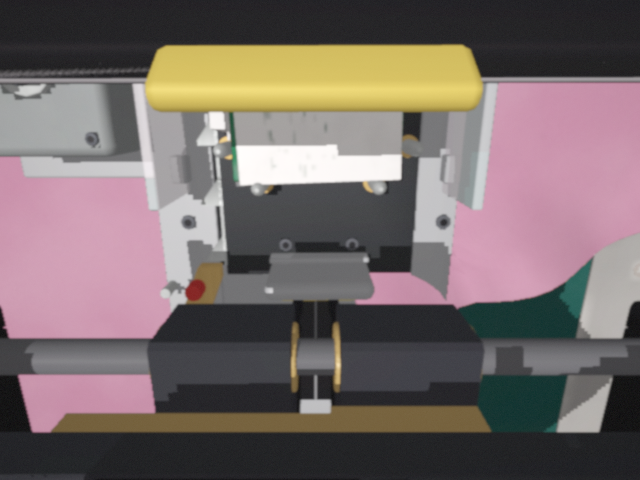

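```bash
python3 -m jog '[[0.2,0,0,0,0,0,-1],[0.2,0,0,0,0,0,-1],[0,0,0,0,0,0,-1]]'
python3 - <<'E'
from h import *
s=r.read_state(); print(s['ee_pos'],s['ft_force'])
w=r.camera('wrist'); save(w,'w19')
a=cv2.cvtColor(w['frame'],cv2.COLOR_RGB2BGR)[160:310,140:400]; cv2.imwrite('pics/w19z.png',cv2.resize(a,None,fx=3,fy=3,interpolation=cv2.INTER_CUBIC))
E
```

```text
time: 19.18
ee_pos: [0.5331, 0.163, 0.0557]
eef_rot: [0.711, 0.704, -0.006, 0.005]
ft_force: [-4.2, -9.9, 6.8]
width: 0.0007
[0.53310173 0.16302604 0.05573533] [-4.16089334 -9.92966567  6.75483339]
```

View pics/w19z.png

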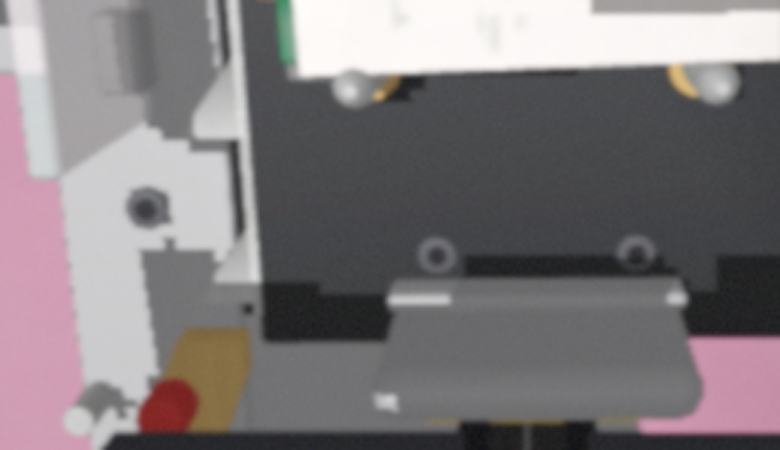

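```bash
python3 -m jog '[[0.15,0,0,0,0,0,-1],[0,0,0,0,0,0,-1],[-0.4,0,0,0,0,0,-1],[-0.6,0,0,0,0,0,-1],[-0.5,0,0,0,0,0,-1],[0,0,0,0,0,0,-1]]'
python3 - <<'E'
from h import *
s=r.read_state(); print(s['ee_pos'],s['ft_force'])
w=r.camera('wrist'); save(w,'w20')
q=r.camera('scene')
a=cv2.cvtColor(q['frame'],cv2.COLOR_RGB2BGR)[190:340,140:340]; cv2.imwrite('pics/c20z.png',cv2.resize(a,None,fx=3.8,fy=3.8,interpolation=cv2.INTER_CUBIC))
a=cv2.cvtColor(w['frame'],cv2.COLOR_RGB2BGR)[160:310,140:400]; cv2.imwrite('pics/w20z.png',cv2.resize(a,None,fx=3,fy=3,interpolation=cv2.INTER_CUBIC))
E
```

```text
time: 19.98
ee_pos: [0.5334, 0.1519, 0.056]
eef_rot: [0.71, 0.704, -0.003, 0.004]
ft_force: [0.1, -0.7, -1.6]
width: 0.0001
[0.53342375 0.1519334  0.0560428 ] [ 0.10299259 -0.7461691  -1.55287823]
```

View pics/w20z.png

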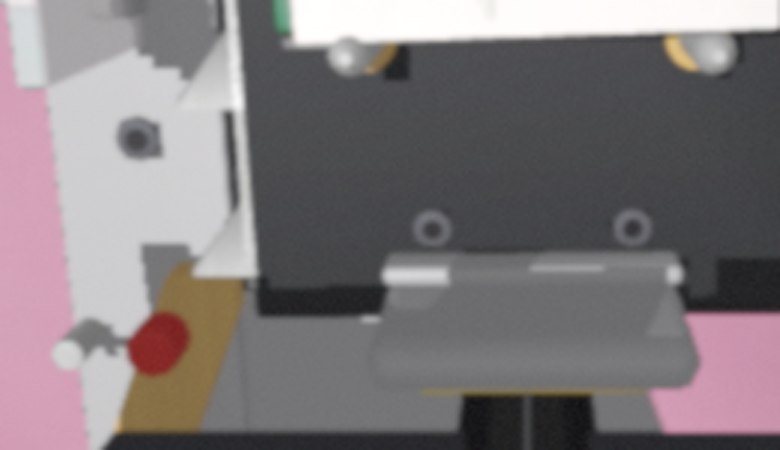

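View pics/c20z.png

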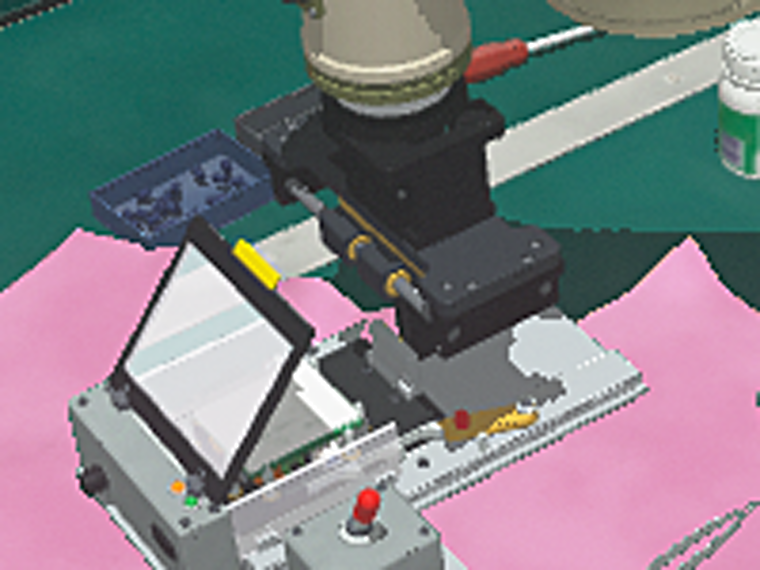

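```bash
python3 -m jog '[[-0.6,0,-4.6,0,0,0,-1],[0,0,-4.6,0,0,0,-1],[0,0,-4.6,0,0,0,-1],[0,0,-4.6,0,0,0,-1],[4.6,0,0,0,0,0,-1],[4.6,0,0,0,0,0,-1],[4.7,0,0,0,0,0,-1],[0,0,0,0,0,0,-1]]'
python3 - <<'E'
from h import *
s=r.read_state(); print(s['ee_pos'],s['ft_force'],s['eef_rot'])
w=r.camera('wrist'); save(w,'w21')
q=r.camera('scene')
a=cv2.cvtColor(q['frame'],cv2.COLOR_RGB2BGR)[190:340,140:340]; cv2.imwrite('pics/c21z.png',cv2.resize(a,None,fx=3.8,fy=3.8,interpolation=cv2.INTER_CUBIC))
q=r.camera('side')
a=cv2.cvtColor(q['frame'],cv2.COLOR_RGB2BGR)[190:390,210:410]; cv2.imwrite('pics/d21z.png',cv2.resize(a,None,fx=3,fy=3,interpolation=cv2.INTER_CUBIC))
E
```

```text
time: 21.08
ee_pos: [0.5322, 0.2919, 0.2386]
eef_rot: [0.707, 0.707, -0.003, 0.002]
ft_force: [0.2, -0.2, -1.0]
width: 0.0007
[0.53220651 0.29185734 0.23858723] [ 0.22941404 -0.18313243 -0.96122708] [ 0.70745059  0.70675303 -0.00299486  0.00220004]
```

View pics/c21z.png

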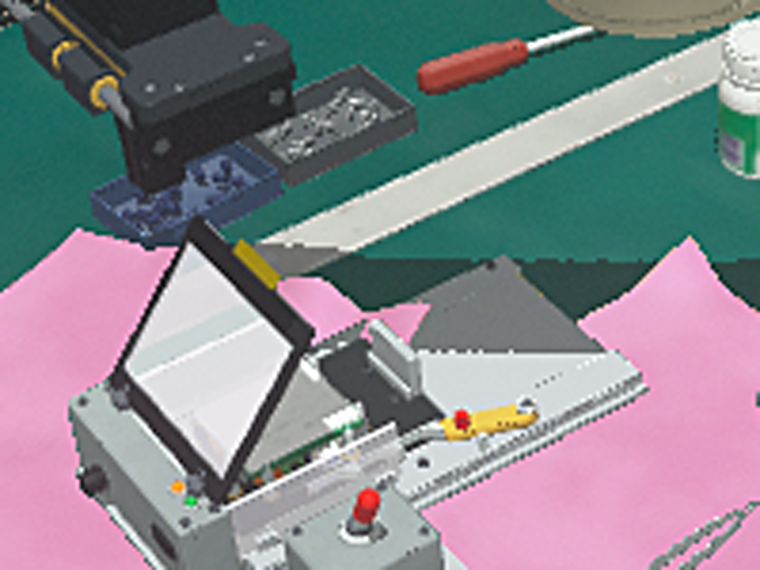

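View pics/d21z.png

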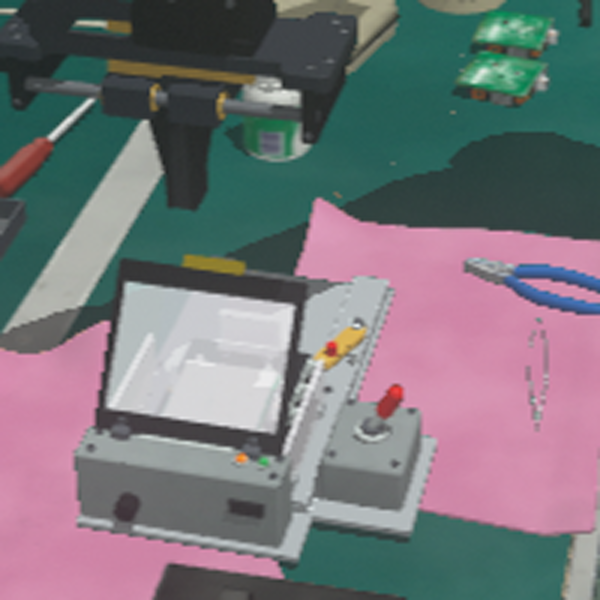

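View pics/w21.png

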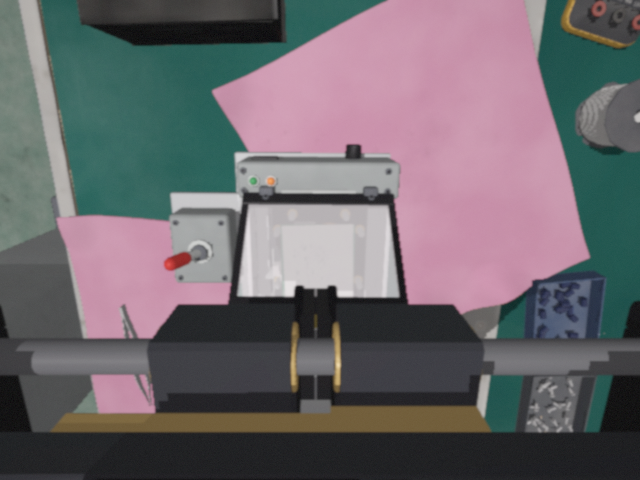

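Run:
```python
from h import *
w=r.camera('wrist')
print('housing back',onz(w,237,159,.066),onz(w,397,166,.066),'front',onz(w,243,194,.066),onz(w,395,198,.066))
print('switch base',onz(w,201,251,.05),'box',onz(w,171,214,.048),onz(w,235,212,.048),onz(w,235,281,.048),onz(w,180,283,.048),'tip',onz(w,171,263,.083))
print('guard far edge corners y?',[onz(w,u,v,.15) for u,v in ((232,300),(405,300))])
```

```text
housing back [0.47262749 0.33588277 0.066     ] [0.59985186 0.32939929 0.066     ] front [0.47566871 0.30783352 0.066     ] [0.599581   0.30357347 0.066     ]
switch base [0.43208503 0.25390353 0.05      ] box [0.40844236 0.2874547  0.048     ] [0.46441705 0.28880574 0.048     ] [0.46005061 0.2239451  0.048     ] [0.40926378 0.22234727 0.048     ] tip [0.41675501 0.25475858 0.083     ]
guard far edge corners y? [array([0.47962212, 0.25315045, 0.15      ]), array([0.59280237, 0.25228327, 0.15      ])]
```

```bash
python3 -m jog '[[-0.9,0,2.6,0,0,0,-1],[0,0,2.6,0,0,0,-1],[-0.9,0,1.4,0,0,0,-1],[-0.9,0,1.4,0,0,0,-1],[-1.05,0,1.1,0,0,0,-1],[-1.05,0,1.1,0,0,0,-1],[0,0,0,0,0,0,-1]]'
python3 - <<'E'
from h import *
s=r.read_state(); print(s['ee_pos'],s['ft_force'])
w=r.camera('wrist'); save(w,'w22')
q=r.camera('scene')
a=cv2.cvtColor(q['frame'],cv2.COLOR_RGB2BGR)[190:340,140:340]; cv2.imwrite('pics/c22z.png',cv2.resize(a,None,fx=3.8,fy=3.8,interpolation=cv2.INTER_CUBIC))
E
```

```text
time: 22.15
ee_pos: [0.5339, 0.2362, 0.1363]
eef_rot: [0.71, 0.704, -0.004, 0.004]
ft_force: [0.4, 0.5, -0.1]
width: 0.0003
[0.53394003 0.23623277 0.13634608] [ 0.44628012  0.48668105 -0.12918641]
```

View pics/c22z.png

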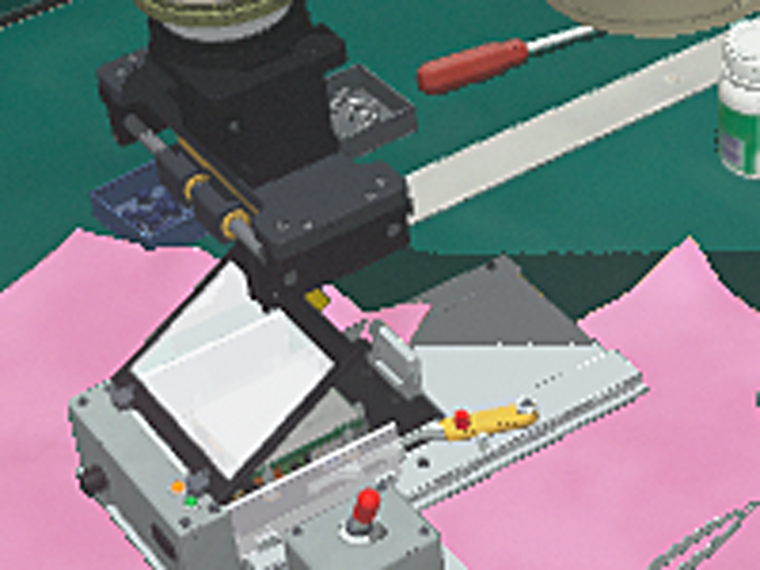

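```bash
python3 -m jog '[[-0.3,0,1.4,0,0,0,-1],[-0.3,0,1.4,0,0,0,-1],[-0.1,0,1.2,0,0,0,-1],[0,0,1,0,0,0,-1],[0,0,0.5,0,0,0,-1],[0,0,0,0,0,0,-1]]'
python3 - <<'E'
from h import *
s=r.read_state(); print(s['ee_pos'],s['ft_force'])
w=r.camera('wrist'); save(w,'w23')
q=r.camera('scene')
a=cv2.cvtColor(q['frame'],cv2.COLOR_RGB2BGR)[190:340,140:340]; cv2.imwrite('pics/c23z.png',cv2.resize(a,None,fx=3.8,fy=3.8,interpolation=cv2.INTER_CUBIC))
E
```

```text
time: 23.0
ee_pos: [0.5336, 0.2304, 0.0818]
eef_rot: [0.71, 0.704, -0.004, 0.003]
ft_force: [0.7, 0.8, 0.7]
width: 0.0007
[0.53364751 0.23044311 0.08184176] [0.72815839 0.79371846 0.73821046]
```

View pics/c23z.png

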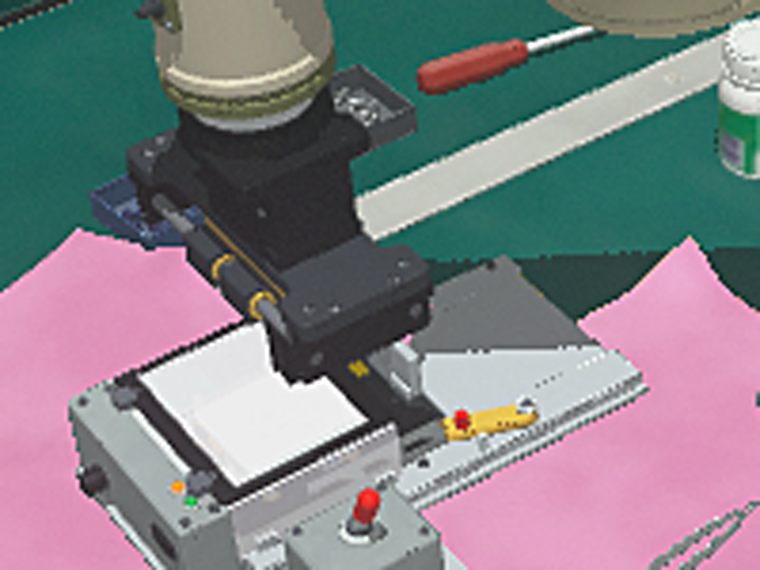

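View pics/w23.png

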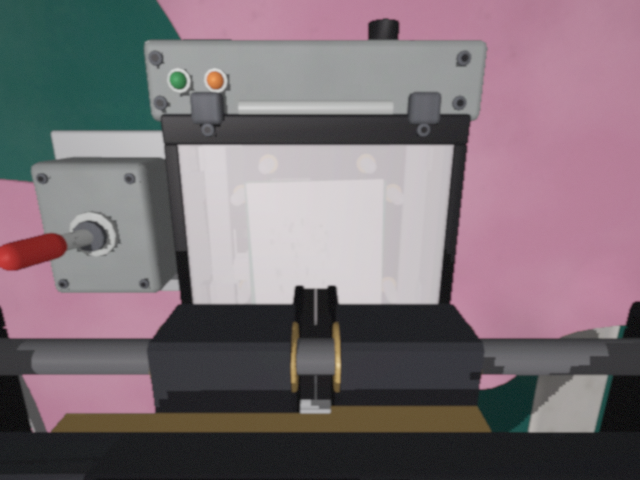

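```bash
python3 -m jog '[[-0.6,0,0.15,0,0,0,-1],[0,0,0.3,0,0,0,-1],[0,0,0.2,0,0,0,-1],[0,0,0,0,0,0,-1]]'
python3 - <<'E'
from h import *
s=r.read_state(); print(s['ee_pos'],s['ft_force'])
E
```

```text
time: 23.6
ee_pos: [0.5344, 0.2238, 0.0794]
eef_rot: [0.71, 0.704, -0.004, 0.005]
ft_force: [-13.6, -9.9, 40.6]
width: 0.0004
[0.53443504 0.22382317 0.0794472 ] [-13.60103311  -9.94546863  40.59361191]
```

```bash
python3 -m jog '[[0,0,-1,0,0,0,-1],[0,0,-4,0,0,0,-1],[0,0,-4,0,0,0,-1],[0,-4.5,0,0,0,0,-1],[-0.8,-4.5,0,0,0,0,-1],[0,-4.5,0,0,0,0,-1],[0,0,0,0,0,0,-1]]'
python3 - <<'E'
from h import *
s=r.read_state(); print(s['ee_pos'],s['ft_force'])
w=r.camera('wrist'); save(w,'w24')
for t in ('switch_tip','switch','cover'): print(t,[(np.round(x['rect']),round(x['score'],2)) for x in r.search_frame(w,t)[:2]])
q=r.camera('scene')
a=cv2.cvtColor(q['frame'],cv2.COLOR_RGB2BGR)[190:340,140:340]; cv2.imwrite('pics/c24z.png',cv2.resize(a,None,fx=3.8,fy=3.8,interpolation=cv2.INTER_CUBIC))
E
```

```text
time: 24.48
ee_pos: [0.3967, 0.2178, 0.1658]
eef_rot: [0.709, 0.705, -0.004, 0.005]
ft_force: [1.2, -0.5, 1.1]
width: 0.0004
[0.39669127 0.21777576 0.16580651] [ 1.18475685 -0.4753166   1.13865183]
switch_tip [(array([336., 178., 367., 199.]), 0.67), (array([431.,  78., 638., 272.]), 0.67)]
switch [(array([335., 173., 368., 200.]), 0.84)]
cover [(array([431.,  79., 635., 271.]), 0.68)]
```

View pics/c24z.png

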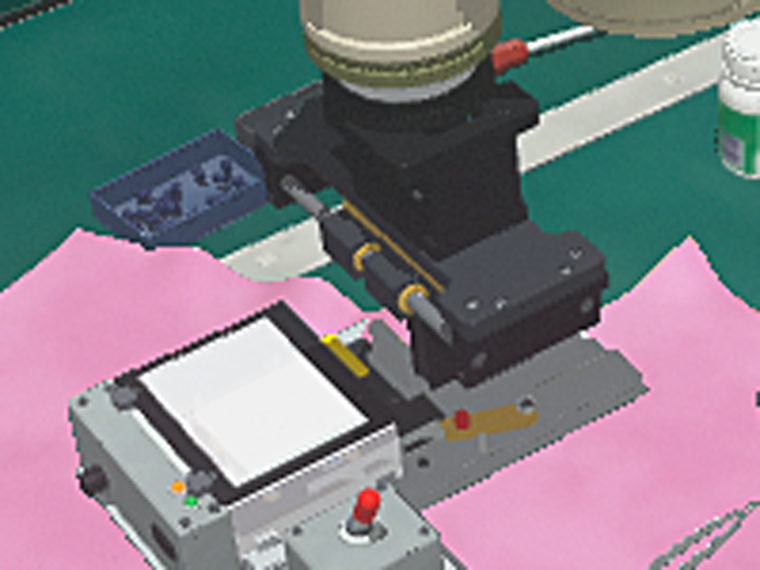

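View pics/w24.png

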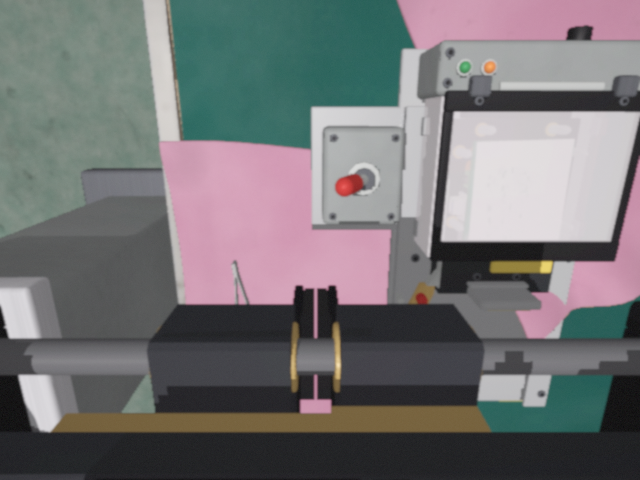

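Run:
```python
from h import *
w=r.camera('wrist'); 
print('base',onz(w,368,178,.05),'tip',onz(w,346,186,.083))
print('cover edge',onz(w,441,256,.069),onz(w,616,261,.069),'hinge side',onz(w,445,93,.069),onz(w,637,93,.069))
print(r.read_state()['ee_pos'])
```

```text
base [0.43473018 0.26009761 0.05      ] tip [0.41772917 0.2602241  0.083     ]
cover edge [0.48153695 0.21155305 0.069     ] [0.59661193 0.20715227 0.069     ] hinge side [0.47541371 0.31159365 0.069     ] [0.58670914 0.310665   0.069     ]
[0.39941285 0.21829378 0.16578481]
```

```bash
python3 -m jog '[[2.1,-1.2,0,0,0,0,-1],[2.1,-1.2,0,0,0,0,-1],[0,0,4,0,0,0,-1],[0,0,3,0,0,0,-1],[0,0,1.3,0,0,0,-1],[0,0,0,0,0,0,-1]]'
python3 - <<'E'
from h import *
s=r.read_state(); print(s['ee_pos'],s['ft_force'])
w=r.camera('wrist'); save(w,'w25')
q=r.camera('scene')
a=cv2.cvtColor(q['frame'],cv2.COLOR_RGB2BGR)[190:370,140:340]; cv2.imwrite('pics/c25z.png',cv2.resize(a,None,fx=3.8,fy=3.3,interpolation=cv2.INTER_CUBIC))
E
```

```text
time: 25.52
ee_pos: [0.3749, 0.2597, 0.0821]
eef_rot: [0.71, 0.704, -0.004, 0.003]
ft_force: [0.2, 0.2, 0.4]
width: 0.0005
[0.37491272 0.259738   0.08213202] [0.21543954 0.20766626 0.375616  ]
```

View pics/c25z.png

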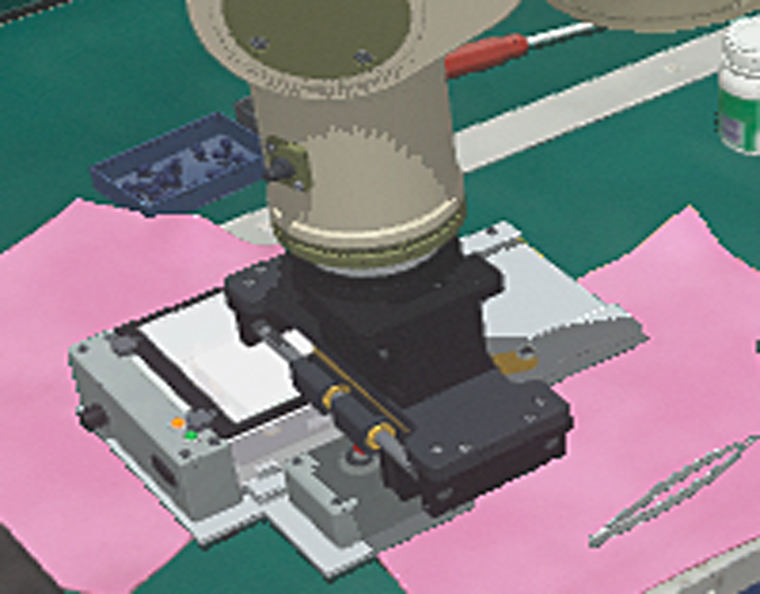

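View pics/w25.png

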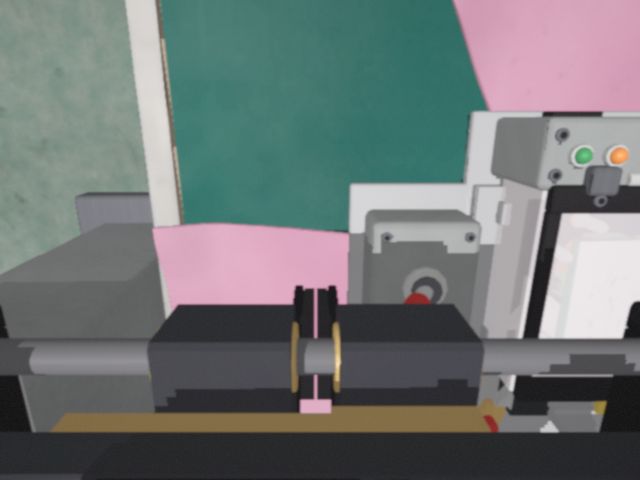

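```bash
python3 -m jog '[[0,1,0,0,0,0,-1],[0,1,0,0,0,0,-1],[0,1,0,0,0,0,-1],[0,0.8,0,0,0,0,-1],[0,0.6,0,0,0,0,-1],[0,0,0,0,0,0,-1]]'
python3 - <<'E'
from h import *
s=r.read_state(); print(s['ee_pos'],s['ft_force'])
w=r.camera('wrist'); save(w,'w26')
q=r.camera('scene')
a=cv2.cvtColor(q['frame'],cv2.COLOR_RGB2BGR)[190:370,140:340]; cv2.imwrite('pics/c26z.png',cv2.resize(a,None,fx=3.8,fy=3.3,interpolation=cv2.INTER_CUBIC))
E
```

```text
time: 26.38
ee_pos: [0.4195, 0.2593, 0.0823]
eef_rot: [0.71, 0.704, -0.003, 0.003]
ft_force: [-0.4, 0.2, -0.1]
width: 0.0002
[0.41946243 0.25926043 0.08234429] [-0.37106025  0.15198122 -0.05183303]
```

View pics/w26.png

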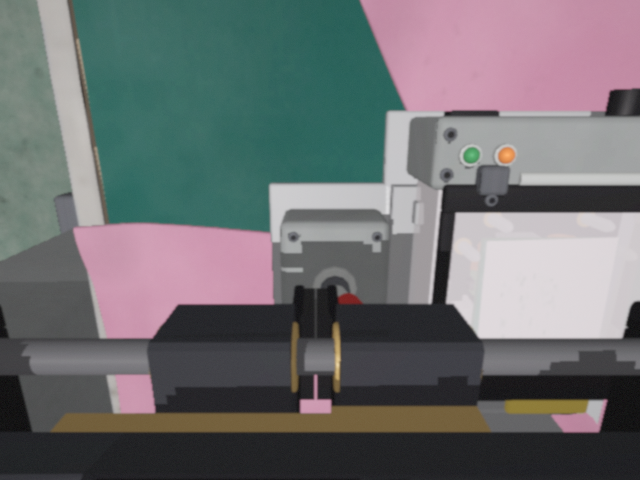

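```bash
python3 -m jog '[[0,0.4,0,0,0,0,-1],[0,0.4,0,0,0,0,-1],[0,0,0,0,0,0,-1]]'
```

```text
time: 26.85
ee_pos: [0.4248, 0.2592, 0.0818]
eef_rot: [0.71, 0.705, -0.006, 0.002]
ft_force: [-10.4, -1.2, 3.7]
width: 0.0005
```

```bash
python3 -m jog '[[0,-0.6,0,0,0,0,-1],[0,-1.5,0,0,0,0,-1],[0,-1,-2,0,0,0,-1],[0,0,-5,0,0,0,-1],[0,0,-5,0,0,0,-1],[-4,0,-3,0,0,0,-1],[-4,0,0,0,0,0,-1],[0,0,0,0,0,0,-1]]'
python3 - <<'E'
from h import *
s=r.read_state(); print(s['ee_pos'],s['ft_force'])
w=r.camera('wrist'); save(w,'w27')
q=r.camera('scene')
a=cv2.cvtColor(q['frame'],cv2.COLOR_RGB2BGR)[190:370,140:340]; cv2.imwrite('pics/c27z.png',cv2.resize(a,None,fx=3.8,fy=3.3,interpolation=cv2.INTER_CUBIC))
q=r.camera('side')
a=cv2.cvtColor(q['frame'],cv2.COLOR_RGB2BGR)[240:390,210:410]; cv2.imwrite('pics/d27z.png',cv2.resize(a,None,fx=3.8,fy=3.8,interpolation=cv2.INTER_CUBIC))
E
```

```text
time: 27.85
ee_pos: [0.3956, 0.178, 0.2332]
eef_rot: [0.712, 0.702, -0.004, 0.005]
ft_force: [-0.7, -1.2, 0.1]
width: 0.0002
[0.39562738 0.17797314 0.23322422] [-0.70434142 -1.18621881  0.06457309]
```

View pics/c27z.png

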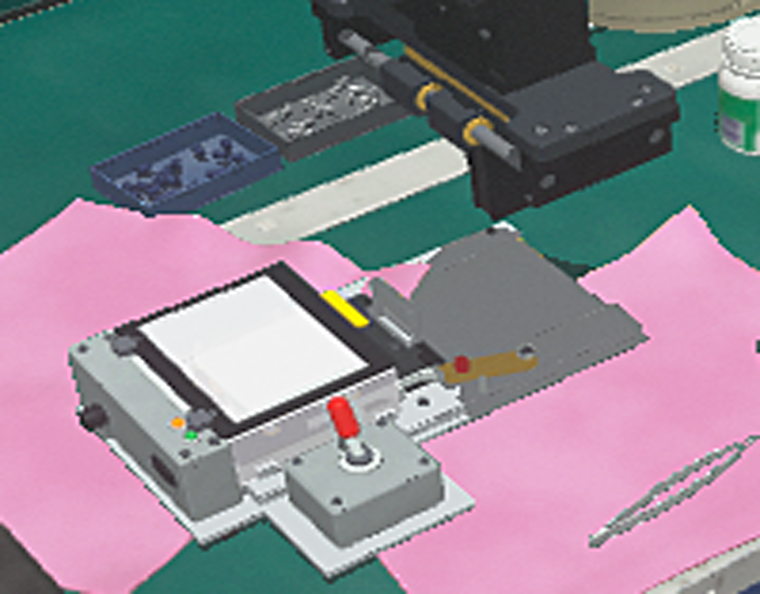

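View pics/w27.png

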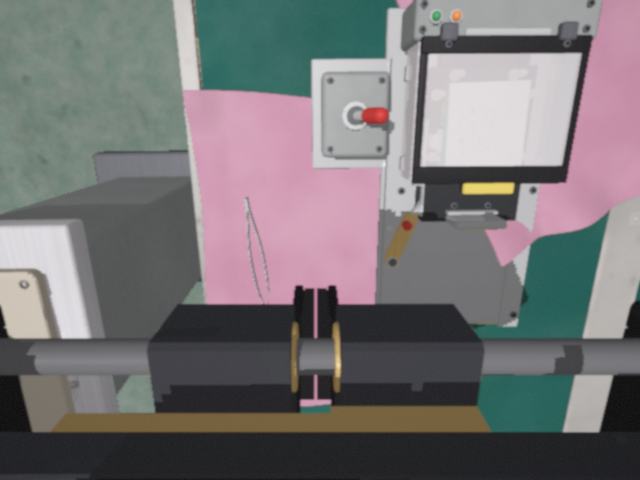

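View pics/d27z.png

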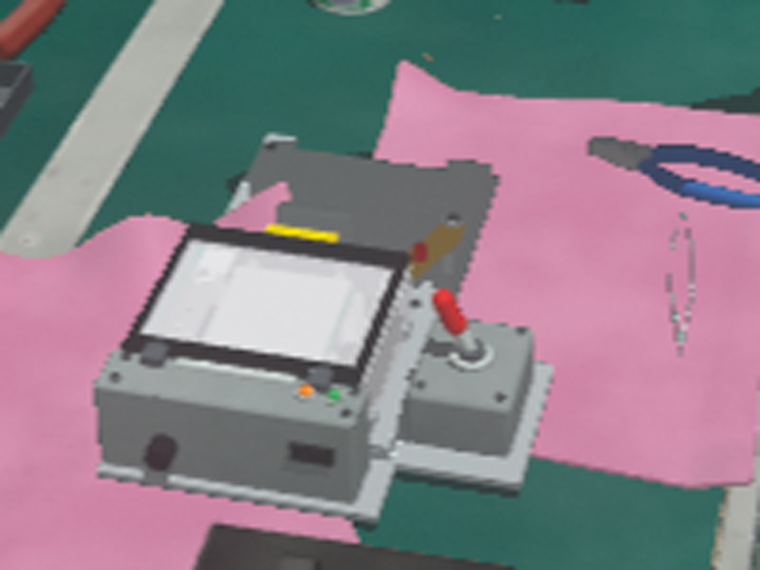

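Run:
```python
from h import *
w=r.camera('wrist')
a=cv2.cvtColor(w['frame'],cv2.COLOR_RGB2BGR)[0:270,370:610]; cv2.imwrite('pics/w28z.png',cv2.resize(a,None,fx=2.6,fy=2.2,interpolation=cv2.INTER_CUBIC))
print('handle top',onz(w,475,216,.062),'cover edge',onz(w,416,182,.069),onz(w,566,184,.069))
```

```text
handle top [0.5266564  0.18360667 0.062     ] cover edge [0.47437352 0.21306421 0.069     ] [0.59254695 0.21067251 0.069     ]
```

View pics/w28z.png

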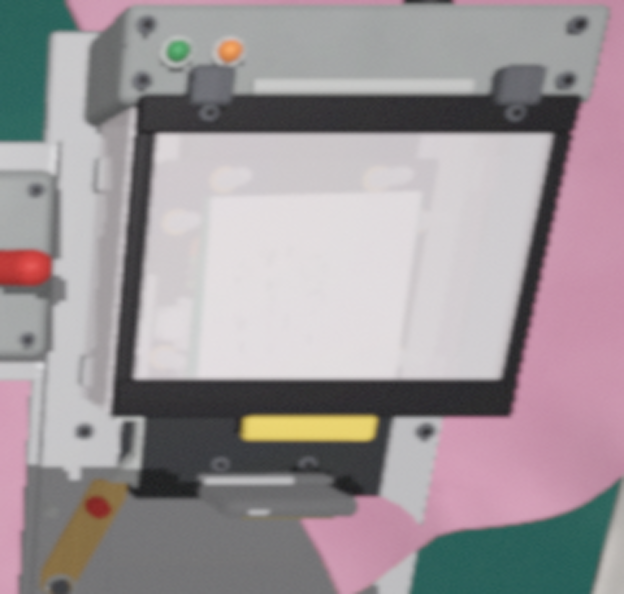

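```bash
python3 -c "
from bench import r
print(r.close_job())"
```

```text
the job is handed in; nothing more can be done
None
```

The job is done and handed in at about 28 s; no verdict came back. The white board is between the carrier's pins, the carrier is held home by the pawl, the guard is shut and the switch is fully over.

**What I did**
- I gripped the white board by its x edges, about 9 mm off centre to clear the connector. I carried it above the lamp, set it between the pins and let go.
- I pushed the carrier by its handle from behind, with the tool leaning at first to clear the lamp head.
- I pressed the guard down to its stop, then pushed the switch over to its stop.

**What the last checks showed**
- **Board:** it looked flat between the pins after I let go. Through the shut guard it still lay in the same place.
- **Carrier:** with the fingers clear, the pawl nose sat behind the last tooth. From the last picture I put the carrier at about 51 to 52 mm along the track, against the stated home of 48 mm, which is within my measuring error.
- **Guard:** it looks level, and the fingertip height at the stop (68 mm) fits the 69 mm expected when shut.
- **Switch:** it leans fully away from the robot's side, and the push ended at about 10 N on the stop.
- **Green boards:** I never moved near enough to touch them, but I did not measure them again at the end.
- **Robot:** the tool is clear of everything.

**What disagreed or was not ideal**
- My camera estimates of the track's position differed by up to about 7 mm between views, so I relied on contact forces and close-up pictures for the final positions.
- Pressing the guard home briefly reached about 40 N at the fingertips, harder than needed. The 40 N limit applies to the arm and gripper body, and the wrist limit is 120 N.

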